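Put the tray of glass offcuts away and latch the cabinet

ROBOT

A 7-joint arm with a two-finger parallel gripper is mounted at the origin on the work surface. World frame = base frame: x ahead of the robot, y to its left, z up, the work surface at z = 0. Lengths are in m, angles in rad, forces in N, time in s.
With the tool pointing down it reaches from about 0.4 to 0.85 m from the base axis. Payload 10.4 kg.
Tool frame: the origin (TCP) lies midway between the tips of the shut fingers; the grasp point (between the pads) lies 19 mm behind it (robot.pinch_z is the distance from the TCP to the grasp point, in m); z points along the fingers, y is the line along which they close (so a half turn about z gives the same grasp; the last joint's range is limited). The gripper opens to 87 mm and grips with 3 to 60 N. Pads are 19 mm wide; open, the fingers measure 117 mm over their backs; the gripper's body (75 mm by 190 mm) begins 51 mm behind the grasp point.
Start: joints at [1.119, 0.332, -0.065, 1.46, 0.022, 1.35, -0.088], TCP at [0.26, -0.568, 0.223] pointing down, gripper open.
Joint ranges: [-2.6, 2.6], [-0.5, 2.12], [-1.47, 1.34], [0.16, 2.42], [-1.27, 4.41], [0.06, 2.06], [-2.6, 2.6]. Speed limits (rad/s): [2.22, 2.22, 2.79, 2.79, 3.14, 3.14, 3.14].

INTERFACE

Orientations are given as a unit quaternion [w, x, y, z].
In Python, from rig import status, eyes, robot gives the robot as it stands. The module is installed in compiled form; this text tells all that it offers.
- The arm moves only by the tool play_rows, never from a script. Its argument "deltas" is a list that holds one entry, the list of rows, each a list of 5 numbers: the opening, from -1 (shut) to 1 (fully open), so that 0 is half open, then the shift along the tool's x, y, z scaled (see below), then the turn about the tool's z scaled (see below). A call has 1 to 20 rows; each row is the pose to reach, as a shift and turn from the pose commanded when the call began, along the tool's axes at that moment; what a row does not reach only later rows make up. The controller multiplies each number of a shift by 25 cm and each number of a turn by 60 degrees. A row lasts 1/10 s, in which the tool goes at most 50 mm and 8.59 degrees, less where a joint would pass 70% of its speed; a pose out of reach is approached as far as the arm can. A call with a number of a shift or a turn outside -1 to 1 is refused whole. A call with a gripper value outside its range is refused whole. The fingers move at their own pace and stop on an object; the grip force is fixed at half the most. Time passes only in rows, so rows that repeat a pose let the fingers close. It gives the time, the measured TCP pose, the force, the opening and the grip force at its end, in the units of the state.
- status.observe(): the state, without advancing time (a new reading comes with each control period).
- eyes.get_image(name): name is "side" or "top" or "wrist"; returns the picture (400x640x3 uint8, red, green, blue); there is no depth.
- eyes.calibration(name): a dict with "mtx" (3x3 intrinsics, pixels), "extrinsics" (4x4, takes a point from camera to world coordinates). Camera axes: x right, y up, looking along -z (the intrinsics and any distortion apply to the point x, -y, -z); pixel columns grow to the right and rows downward; lengths in m; the calibration is good to about 2 mm. A picture is of the moment at which its call begins: read the wrist's pose just before it. calibration takes no time and is no camera call; for the wrist camera it gives the pose at the moment of the call.
- robot.sign_off(): hands the job in; it is judged then, once.
Trained networks look in the newest picture that a camera, given by its name, has taken for a name from the list of things; names that differ only in an ending like _2 or _b are one class to them, and where a whole thing is asked for, a point or a joint stands for the part that bears it (a point fixed in the world has none). Each returns a list of dicts, best first, with "score" (0 to 1); they miss things now and then, are a little off and sometimes report something else, mostly with a low value. They report only what shows in the picture. A call takes as long as a camera call.
- eyes.silhouettes(camera, query): "pixels" (400x640 bool, what is visible of it) and "point" ([column, row] in pixels, amid what is visible of it).
The state is a dict: "time": time; "joint_pos": joint angles; "qd": joint speeds; "effort": joint torques, N m; "position": TCP position; "orientation": TCP orientation; "ft_force": force on the tool from outside, world axes, zero at the start; "ft_torque": the same for the moment, N m; "opening": opening from 0.0 (shut) to 1.0 (fully open); "gripper_force": force on a finger pad.
Only numpy, scipy, OpenCV 4.12 (cv2) and the standard library are available. Lean on these libraries where they do the work, as an engineer would, in place of code of your own. Each camera call takes 0.05 s, during which the arm holds its last target. There are 200 camera calls.

TASK

Pick up the small wooden tray of loose glass offcuts by its middle grip, carry it level and set it down on the floor of the open cabinet without losing any piece. Then push the cabinet door shut until its sprung latch snaps in behind the strike, without slamming it, and leave the hammer, jar and clamp where they are.

Things in the scene. Friction and masses are not known exactly. Their poses are not given: they have to be found in the camera images.
- tray: open plywood tray, 80 (x) x 150 (y) x 30 mm high, walls and floor 5 mm, 0.2 to 0.35 kg, balanced about its centre; a wooden grip plate stands in its middle, along its x axis. Origin at the centre of the underside, z up, x roughly away from the robot. It starts on the table, in front of the cabinet and to the right
- tray_grip (a point): point on the tray's upright grip plate to pinch, 66 mm above the tray's underside, over its centre of mass; axes as the tray's. The plate is 60 mm long (x), 12 mm thick (y, the pinch direction), its top 85 mm above the underside; it is free of the side walls above 30 mm
- glass1: clear, green or amber glass offcut, 22 x 30 x 8 mm, 15 g, loose on the tray's floor; origin at the centre of its underside when built, z up
- glass2: clear, green or amber glass offcut, 22 x 30 x 8 mm, 15 g, loose on the tray's floor; origin at the centre of its underside when built, z up
- glass3: clear, green or amber glass offcut, 22 x 30 x 8 mm, 15 g, loose on the tray's floor; origin at the centre of its underside when built, z up
- glass4: clear, green or amber glass offcut, 22 x 30 x 8 mm, 15 g, loose on the tray's floor; origin at the centre of its underside when built, z up
- cabinet: fixed grey steel cabinet with clear plastic roof and back, 140 deep (x) x 236 wide (y) x 289 mm high; origin at the centre of its underside, x points into the cabinet (away from the robot), y to the hinge side (left), z up. Open front at x = -70 mm. Inside 130 deep, 216 wide, 265 mm high under a full roof, no sill: a tool setting the tray in must lean back towards the robot, about 25 to 45 degrees from vertical
- cabinet_in (a point): centre of the cabinet's inner floor, on its surface, 12 mm above the table (cabinet x = -5 mm); axes as the cabinet's. The tray goes in with its x axis along this x, and fits when its origin is within 25 mm in x and 33 mm in y of here
- strike (a point): nose of the steel strike, a round-nosed lip (8 mm thick, 50 mm tall) on a bracket outside the cabinet's right (-y) wall, at cabinet x = -93, y = -110, z = 150 mm: in front of the bolt when the door is shut
- door (a joint): door angle in rad: 0 shut, growing as the free edge swings out towards the robot and then left, at most 2.3; starts wide open (1.75 to 2.1). The hinge is damped with little friction, and the door stays where it is left. Over the last 0.1 rad the latch resists
- door_hinge (a point): on the upright hinge axis (cabinet x = -77, y = 118 mm), 144.5 mm above the table; axes turn with the door. The door, 12 mm thick (6 mm each side of the axis), runs from here along -y to 223 mm, from 10 to 279 mm above the table; its outer face looks to -x. A bar handle (80 mm tall, 35 mm out) is on it 190 mm from the hinge, 70 mm up; above 120 mm the face is free for pushing
- door_edge (a point): top corner of the door's outer face at its free edge, 223 mm from the hinge axis, 279 mm above the table; axes as door_hinge
- latch (a joint): bevelled brass bolt, sticking out 12 mm from the door's free edge, 150 mm above the table. Value in m pushed back: 0 fully out, 0.010 fully in; spring 2.5 N at 0 plus 250 N/m. Riding over the strike pushes it in about 7 mm and takes about 6 to 10 N near the door's edge; it snaps back to 0 when the door is fully shut (under 0.01 rad) and then holds it shut
- hammer: hand hammer lying on the table, bystander, to be left alone; origin at its underside
- jar: closed glass jar with a black lid, 72 mm across, 100 mm high, bystander; origin at the centre of its underside
- clamp: bar clamp lying on the table, 20 mm high, about 230 mm long, bystander; origin on its underside near the middle of the bar

How it is judged:
By the outcome, as a careful person would: the job done as asked, in the order asked, and still so for the second after the job is handed in, with the robot touching nothing.
It also fails if it takes over 72 s, if anything falls off the work surface, if the arm or the gripper's body presses on something with over 40 N, if the wrist force passes 120 N, or if a joint passes its speed limit or range.

## Working session

There is one attempt and no reset: what is moved stays moved. The work goes in short steps, Python scripts to look and compute and a tool call to move; the robot and the scene stay as the last step left them, time stands still between calls to the robot, and variables do not carry over. Pictures are saved under pics/ and viewed, at most 10 in all, crops included, and the job is handed in when it is done.

Besides the shell and the picture viewer there is one more tool, called after ">>>" by a JSON object that holds its "fn" and its "kwargs". play_rows: Moves the arm, as the interface text tells. Shifts and turns lie within -1 to 1; 1 stands for 25 cm of shift or 60 degrees of turn. Its arguments: {"type":"object","properties":{"deltas":{"type":"array","items":{"type":"array","items":{"type":"array","items":{"type":"number","minimum":-1,"maximum":1}}}}},"required":["deltas"]}

```bash
mkdir -p pics; ls; cat > h.py <<'E'
import numpy as np, cv2
from scipy.spatial.transform import Rotation as R
from rig import status, eyes, robot
def shot(n,f=None):
    im=eyes.get_image(n)
    if f: cv2.imwrite('pics/'+f,im[:,:,::-1])
    return im
def proj(n,P):
    c=eyes.calibration(n);E=np.linalg.inv(c['extrinsics']);p=np.atleast_2d(P)@E[:3,:3].T+E[:3,3]
    p=p*[1,-1,-1];q=p@np.array(c['mtx']).T;return q[:,:2]/q[:,2:]
def ray(n,uv,z):
    c=eyes.calibration(n);E=np.array(c['extrinsics']);uv=np.atleast_2d(uv)
    d=np.c_[uv,np.ones(len(uv))]@np.linalg.inv(c['mtx']).T*[1,-1,-1]@E[:3,:3].T
    o=E[:3,3];return o+d*((z-o[2])/d[:,2])[:,None]
def tool():
    s=status.observe();q=s['orientation'];return np.array(s['position']),R.from_quat([q[1],q[2],q[3],q[0]]).as_matrix(),s
E
python3 - <<'E'
from h import *
p,M,s=tool();print(s['time'],p,M.round(3),s['opening'])
for n in('top','side'):
    shot(n,n+'1.png');c=eyes.calibration(n);print(n,np.array(c['extrinsics']).round(3).tolist(),np.array(c['mtx']).round(1).tolist())
E
```

```text
pics
0.0 [ 0.25967447 -0.56807497  0.22178022] [[ 0.909  0.416 -0.001]
 [ 0.416 -0.909  0.001]
 [-0.    -0.001 -1.   ]] 0.997841654489237
top [[-0.014, 0.993, -0.12, 0.377], [-1.0, -0.011, 0.024, 0.042], [0.023, 0.12, 0.992, 1.479], [0.0, 0.0, 0.0, 1.0]] [[465.3, 0.0, 320.6], [0.0, 465.3, 199.6], [0.0, 0.0, 1.0]]
side [[0.95, 0.276, -0.148, 0.289], [-0.313, 0.816, -0.486, -0.751], [-0.014, 0.507, 0.862, 1.556], [0.0, 0.0, 0.0, 1.0]] [[467.5, 0.0, 333.2], [0.0, 467.5, 199.3], [0.0, 0.0, 1.0]]
```

View pics/top1.png

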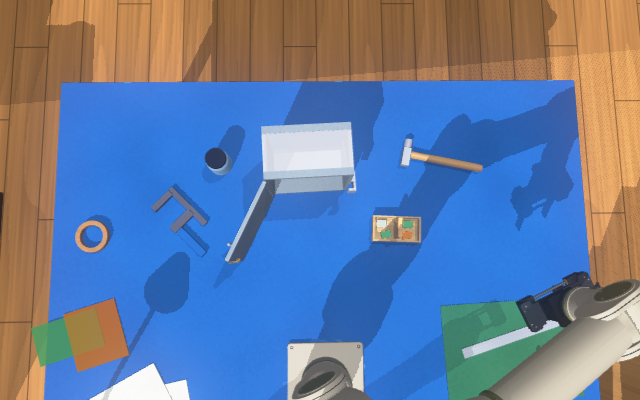

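View pics/side1.png

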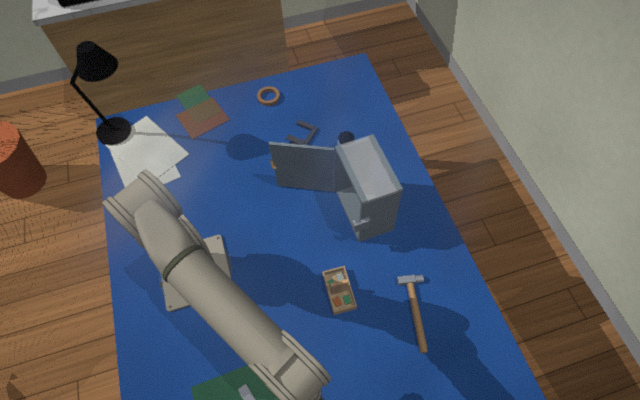

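```bash
python3 - <<'E'
from h import *
for n in('top','side'):
  for q in('tray','tray_grip','cabinet','door','door_edge','strike','glass1','hammer','jar','clamp'):
    try:
      for r in eyes.silhouettes(n,q)[:4]:
        m=r['pixels'];b=cv2.minAreaRect(np.argwhere(m)[:,::-1].astype(np.float32));print(n,q,round(r['score'],2),np.round(r['point']),m.sum(),np.round(cv2.boxPoints(b)).tolist())
    except Exception as e: print(n,q,e)
E
```

```text
top tray 0.67 [396. 231.] 1013 [[371.0, 241.0], [372.0, 215.0], [421.0, 216.0], [420.0, 242.0]]
top tray_grip 0.63 [394. 228.] 1067 [[371.0, 240.0], [372.0, 214.0], [421.0, 216.0], [420.0, 243.0]]
top cabinet 0.58 [298. 164.] 7701 [[217.0, 127.0], [352.0, 120.0], [359.0, 256.0], [224.0, 263.0]]
top door 0.89 [251. 224.] 1349 [[222.0, 258.0], [263.0, 182.0], [279.0, 191.0], [239.0, 267.0]]
top door_edge 0.97 [250. 223.] 1412 [[221.0, 257.0], [260.0, 180.0], [278.0, 189.0], [239.0, 266.0]]
top door_edge 0.29 [394. 227.] 1034 [[371.0, 241.0], [372.0, 215.0], [421.0, 216.0], [420.0, 243.0]]
top strike 0.67 [297. 166.] 7497 [[222.0, 260.0], [269.0, 99.0], [372.0, 130.0], [325.0, 290.0]]
top glass1 0.62 [383. 234.] 65 [[381.0, 230.0], [390.0, 230.0], [390.0, 237.0], [381.0, 237.0]]
top glass1 0.59 [408. 235.] 65 [[402.0, 231.0], [411.0, 231.0], [411.0, 238.0], [402.0, 238.0]]
top hammer 0.74 [430. 155.] 815 [[400.0, 166.0], [402.0, 138.0], [483.0, 144.0], [481.0, 171.0]]
top jar 0.71 [247. 224.] 1471 [[220.0, 258.0], [258.0, 178.0], [278.0, 187.0], [240.0, 267.0]]
top jar 0.64 [218. 162.] 
[... 541 characters left out ...]
148.0], [334.0, 191.0]]
side glass1 0.56 [341. 279.] 23 [[338.0, 274.0], [342.0, 274.0], [342.0, 279.0], [338.0, 279.0]]
side glass1 0.54 [348. 301.] 62 [[343.0, 295.0], [350.0, 295.0], [350.0, 304.0], [343.0, 304.0]]
side glass1 0.43 [338. 301.] 52 [[333.0, 298.0], [340.0, 298.0], [340.0, 306.0], [333.0, 306.0]]
side hammer 0.92 [418. 307.] 778 [[398.0, 276.0], [424.0, 274.0], [427.0, 352.0], [401.0, 353.0]]
side jar 0.63 [346. 136.] 142 [[336.0, 133.0], [352.0, 130.0], [354.0, 140.0], [339.0, 144.0]]
side jar 0.44 [351. 176.] 7916 [[269.0, 142.0], [398.0, 132.0], [406.0, 237.0], [277.0, 247.0]]
side clamp 0.63 [303. 140.] 263 [[284.0, 140.0], [300.0, 117.0], [317.0, 128.0], [302.0, 152.0]]
```

The top view shows the cabinet at about (308,155), its open door running from (268,185) to (232,262), and the tray at (396,229). The jar is at (217,160), the clamp at (185,220) and the hammer at (440,160). The side view agrees. The moves only offer yaw and shifts, so I'll measure first, then test how out-of-reach poses affect tilt.

```bash
python3 - <<'E'
from h import *
im=cv2.imread('pics/top1.png')[115:275,215:430];cv2.imwrite('pics/topc.png',cv2.resize(im,None,fx=3.7,fy=3.7,interpolation=cv2.INTER_CUBIC))
print('tray c',ray('top',[[371,241],[372,215],[421,216],[420,242],[396,229]],.03).round(3))
print('roof',ray('top',[[262,127],[352,122]],.289).round(3))
p,M,s=tool();print(s['time'])
E
```

```text
tray c [[ 0.421 -0.148  0.03 ]
 [ 0.502 -0.154  0.03 ]
 [ 0.497 -0.308  0.03 ]
 [ 0.416 -0.301  0.03 ]
 [ 0.457 -0.228  0.03 ]]
roof [[ 0.714  0.164  0.289]
 [ 0.726 -0.072  0.289]]
1.1
```

View pics/topc.png

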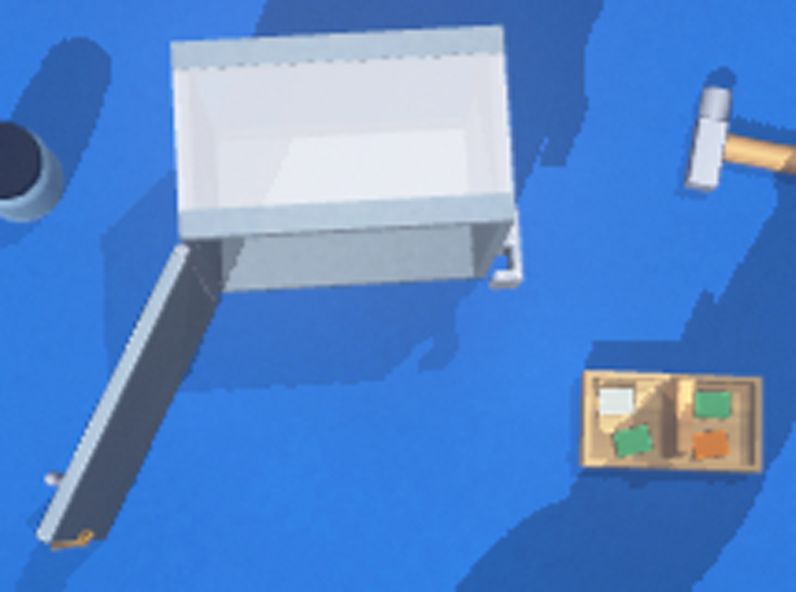

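>>> {"fn": "play_rows", "kwargs": {"deltas": [[[1,0,0,-0.2,0],[1,0,0,-0.4,0],[1,0,0,-0.6,0],[1,0,0,-0.8,0],[1,0,0,-1,0],[1,0,0,-1,0]]]}}

```text
time: 1.7
position: [0.2602, -0.569, 0.4805]
orientation: [0.006, 0.977, 0.213, 0.002]
ft_force: [-0.6, 0.4, 0.5]
opening: 1.001
gripper_force: 0.0
```

The crop shows the roof corners at about (172,42), (503,27), (513,220) and (180,238). The door's top edge runs from (185,248) to (42,540), and the strike is at (508,280). The tray outline is (583,371)–(763,472) and the grip top is at about (686,400).

```bash
cat > fit.py <<'E'
from h import *
u=lambda a:np.array(a)/3.7+[215,115]-.36
r=ray('top',u([[172,42],[503,27],[513,220],[180,238]]),.289)
print('roof',r.round(3).tolist())
m=np.array([[70,118],[70,-118],[-70,-118],[-70,118]])/1000
c=r[:,:2].mean(0);A=m.T@(r[:,:2]-c);yaw=np.arctan2(A[0,1]-A[1,0],A[0,0]+A[1,1]);print('cab',c.round(4),yaw,'side lens',np.linalg.norm(r[0]-r[1]),np.linalg.norm(r[1]-r[2]))
Rc=np.array([[np.cos(yaw),-np.sin(yaw)],[np.sin(yaw),np.cos(yaw)]]);W=lambda x,y:c+Rc@[x,y]
print('resid mm',((m@Rc.T+c-r[:,:2])*1000).round(1).tolist())
print('floor',W(-.005,0),'hinge',W(-.077,.118),'strike',W(-.093,-.11))
e=ray('top',u([[42,540]]),.279)[0];h=W(-.077,.118);v=Rc.T@(e[:2]-h);print('edge',e,'len',np.linalg.norm(v),'ang',np.arctan2(-v[0],-v[1]))
print('strike ray z.15',ray('top',u([[508,283]]),.17))
t=ray('top',u([[583,371],[763,377],[763,472],[583,468]]),.03);print('tray',t.round(3).tolist(),t.mean(0))
print('plate top',ray('top',u([[686,378],[686,408]]),.085))
E
python3 - <<'E'
import fit
from h import *
p,M,s=tool();print(p,M.round(3),np.round(s['joint_pos'],3))
E
```

```text
roof [[0.717, 0.166, 0.289], [0.726, -0.069, 0.289], [0.587, -0.073, 0.289], [0.577, 0.161, 0.289]]
cab [0.6518 0.0464] 0.04016817282674849 side lens 0.23528093623309632 0.13950346055971038
resid mm [[-0.2, 0.7], [0.0, 0.0], [-0.4, -1.6], [0.6, 0.9]]
floor [0.64676756 0.04622078] hinge [0.57008707 0.16123426] strike [ 0.56325586 -0.06722434]
edge [0.36854229 0.25619757 0.279     ] len 0.22279660237273596 ang 2.0512891499159434
strike ray z.15 [[ 0.55884434 -0.07921351  0.17      ]]
tray [[0.502, -0.154, 0.03], [0.495, -0.307, 0.03], [0.415, -0.304, 0.03], [0.42, -0.152, 0.03]] [ 0.45835188 -0.22933144  0.03      ]
plate top [[ 0.49087334 -0.23080774  0.085     ]
 [ 0.46639335 -0.22996315  0.085     ]]
[ 0.26020387 -0.56902446  0.48048337] [[ 0.91   0.416  0.006]
 [ 0.416 -0.909 -0.01 ]
 [ 0.001  0.012 -1.   ]] [ 1.096  0.353 -0.044  0.9    0.016  1.878 -0.082]
```

>>> {"fn": "play_rows", "kwargs": {"deltas": [[[1,0,0,-0.2,0],[1,0,0,-0.4,0],[1,0,0,-0.6,0],[1,0,0,-0.8,0],[1,0,0,-1,0],[1,0,0,-1,0]]]}}

```text
time: 2.3
position: [0.2456, -0.5363, 0.5889]
orientation: [0.031, 0.977, 0.213, 0.008]
ft_force: [0.7, -0.9, 0.0]
opening: 1.002
gripper_force: 0.0
```

```bash
python3 - <<'E'
from h import *
p,M,s=tool();print(p,M.round(3),np.round(s['joint_pos'],3))
E
```

```text
[ 0.24563945 -0.53631664  0.58889052] [[ 0.909  0.415  0.028]
 [ 0.416 -0.907 -0.058]
 [ 0.001  0.065 -0.998]] [ 0.809  0.35   0.47   0.697 -0.186  2.058  0.014]
```

>>> {"fn": "play_rows", "kwargs": {"deltas": [[[1,0,0,-1,0],[1,0,0,-1,0],[1,0,0,-1,0],[1,0,0,-1,0],[1,0,0,-1,0],[1,0,0,-1,0]]]}}

```text
time: 2.9
position: [0.2266, -0.4947, 0.6299]
orientation: [0.061, 0.975, 0.213, 0.014]
ft_force: [0.1, -0.4, 0.0]
opening: 1.001
gripper_force: 0.0
```

```bash
python3 - <<'E'
from h import *
p,M,s=tool();print(p,M.round(3),np.round(s['joint_pos'],3))
E
```

```text
[ 0.22657004 -0.49469968  0.62993214] [[ 0.909  0.413  0.053]
 [ 0.416 -0.902 -0.112]
 [ 0.001  0.124 -0.992]] [ 0.726  0.226  0.494  0.756 -0.13   2.058 -0.007]
```

>>> {"fn": "play_rows", "kwargs": {"deltas": [[[1,0,0,0.2,0],[1,0,0,0.4,0],[1,0,0,0.6,0],[1,0,0,0.6,0]]]}}

```text
time: 3.3
position: [0.2338, -0.5092, 0.4717]
orientation: [0.053, 0.976, 0.213, 0.011]
ft_force: [0.1, 0.3, -0.5]
opening: 1.001
gripper_force: 0.0
```

```bash
python3 - <<'E'
from h import *
p,M,s=tool();print(p,M.round(3),np.round(s['joint_pos'],3))
E
```

```text
[ 0.23377902 -0.50923949  0.47169289] [[ 0.909  0.414  0.044]
 [ 0.417 -0.904 -0.099]
 [-0.001  0.108 -0.994]] [ 0.645  0.09   0.456  1.252 -0.034  1.701 -0.05 ]
```

>>> {"fn": "play_rows", "kwargs": {"deltas": [[[1,0.13,-0.12,-0.02,0],[1,0.26,-0.24,-0.04,0],[1,0.39,-0.36,-0.06,0],[1,0.52,-0.48,-0.08,0],[1,0.65,-0.6,-0.1,0],[1,0.78,-0.72,-0.12,0],[1,0.91,-0.84,-0.12,0],[1,0.95,-0.88,-0.12,0]]]}}

```text
time: 4.1
position: [0.3603, -0.2074, 0.4878]
orientation: [0.062, 0.975, 0.215, 0.016]
ft_force: [0.4, -1.3, 0.9]
opening: 1.0
gripper_force: 0.0
```

>>> {"fn": "play_rows", "kwargs": {"deltas": [[[1,0.13,-0.12,-0.02,0.05],[1,0.26,-0.24,-0.04,0.1],[1,0.39,-0.36,-0.06,0.15],[1,0.52,-0.48,-0.08,0.2],[1,0.65,-0.6,-0.1,0.25],[1,0.78,-0.72,-0.12,0.3],[1,0.91,-0.84,-0.12,0.35],[1,0.95,-0.88,-0.12,0.41],[1,0.95,-0.88,-0.12,0.41]]]}}

```text
time: 5.0
position: [0.4827, 0.0916, 0.4888]
orientation: [0.055, 0.998, 0.001, 0.027]
ft_force: [-0.0, -0.7, 0.7]
opening: 1.003
gripper_force: 0.0
```

```bash
cat >> h.py <<'E'
def rep():
    p,M,s=tool();z=M[:,2]
    print('t',round(s['time'],2),'pos',p.round(4),'tilt',np.degrees(np.arccos(-z[2])).round(1),'az',np.degrees(np.arctan2(z[1],z[0])).round(1),'ydeg',np.degrees(np.arctan2(M[2,1],M[2,0])).round(1),'\n',M.round(3).tolist(),'\nq',np.round(s['joint_pos'],2),'op',round(s['opening'],3),'F',np.round(s['ft_force'],1),round(s['gripper_force'],1))
    return p,M,s
def go(target,p=None):
    pp,M,s=tool(); d=M.T@(np.array(target)-pp); print('shift units',(d/.25).round(3),'dist',np.linalg.norm(d).round(3))
E
python3 -c "
from h import *
rep()"
```

```text
t 5.0 pos [0.4827 0.0916 0.4888] tilt 7.1 az -63.7 ydeg 63.7 
 [[0.999, -0.002, 0.055], [0.004, -0.994, -0.11], [0.054, 0.11, -0.992]] 
q [ 0.07  0.04 -0.46  1.26  0.15  1.83 -1.92] op 1.003 F [-0.  -0.7  0.7] 0.0
```

>>> {"fn": "play_rows", "kwargs": {"deltas": [[[1,0,0,-0.2,0],[1,0,0,-0.4,0],[1,0,0,-0.6,0],[1,0,0,-0.8,0],[1,0,0,-1,0],[1,0,0,-1,0],[1,0,0,-1,0],[1,0,0,-1,0],[1,0,0,-1,0],[1,0,0,-1,0]]]}}

```text
time: 6.0
position: [0.4783, 0.1053, 0.6187]
orientation: [0.056, 0.997, 0.002, 0.051]
ft_force: [-2.1, 1.7, 1.4]
opening: 1.002
gripper_force: 0.0
```

>>> {"fn": "play_rows", "kwargs": {"deltas": [[[1,0,0,-1,0],[1,0,0,-1,0],[1,0,0,-1,0],[1,0,0,-1,0],[1,0,0,-1,0],[1,0,0,-1,0],[1,0,0,-1,0],[1,0,0,-1,0]]]}}

```text
time: 6.8
position: [0.468, 0.1196, 0.6447]
orientation: [0.049, 0.996, 0.003, 0.08]
ft_force: [-0.3, -0.7, -0.5]
opening: 1.002
gripper_force: 0.0
```

```bash
python3 -c "
from h import *
rep()"
```

```text
t 6.8 pos [0.468  0.1196 0.6447] tilt 10.8 az -31.4 ydeg 31.8 
 [[0.987, -0.001, 0.16], [0.015, -0.995, -0.098], [0.159, 0.099, -0.982]] 
q [-1.52  0.15  1.34  0.91 -0.02  2.06 -1.77] op 1.002 F [-0.3 -0.7 -0.5] 0.0
```

>>> {"fn": "play_rows", "kwargs": {"deltas": [[[1,0.1,0,-1,0],[1,0.1,0,-1,0],[1,0.1,0,-1,0],[1,0.1,0,-1,0],[1,0.1,0,-1,0],[1,0.1,0,-1,0],[1,0.1,0,-1,0],[1,0.1,0,-1,0],[1,0.1,0,-1,0],[1,0.1,0,-1,0],[1,0.1,0,-1,0],[1,0.1,0,-1,0],[1,0.1,0,-1,0],[1,0.1,0,-1,0],[1,0.1,0,-1,0]]]}}

```text
time: 8.3
position: [0.4703, 0.1233, 0.6714]
orientation: [0.044, 0.993, 0.006, 0.11]
ft_force: [0.8, 0.4, 0.6]
opening: 0.997
gripper_force: 0.0
```

```bash
python3 -c "
from h import *
rep()"
```

```text
t 8.3 pos [0.4703 0.1233 0.6714] tilt 13.6 az -21.4 ydeg 22.1 
 [[0.976, 0.003, 0.219], [0.022, -0.996, -0.086], [0.218, 0.088, -0.972]] 
q [-1.52  0.14  1.34  0.85 -0.01  2.06 -1.77] op 0.997 F [0.8 0.4 0.6] 0.0
```

>>> {"fn": "play_rows", "kwargs": {"deltas": [[[1,0.2,0,-1,0],[1,0.2,0,-1,0],[1,0.2,0,-1,0],[1,0.2,0,-1,0],[1,0.2,0,-1,0],[1,0.2,0,-1,0],[1,0.2,0,-1,0],[1,0.2,0,-1,0],[1,0.2,0,-1,0],[1,0.2,0,-1,0],[1,0.2,0,-1,0],[1,0.2,0,-1,0],[1,0.2,0,-1,0],[1,0.2,0,-1,0],[1,0.2,0,-1,0]]]}}

```text
time: 9.8
position: [0.4738, 0.1214, 0.6998]
orientation: [0.039, 0.989, 0.008, 0.14]
ft_force: [-0.2, 0.5, -0.1]
opening: 1.002
gripper_force: 0.0
```

```bash
python3 -c "
from h import *
rep()"
```

```text
t 9.8 pos [0.4738 0.1214 0.6998] tilt 16.7 az -14.9 ydeg 15.8 
 [[0.961, 0.005, 0.278], [0.027, -0.997, -0.074], [0.277, 0.079, -0.958]] 
q [-1.49  0.15  1.34  0.78 -0.03  2.06 -1.75] op 1.002 F [-0.2  0.5 -0.1] 0.0
```

>>> {"fn": "play_rows", "kwargs": {"deltas": [[[1,0.3,0,-1,0],[1,0.3,0,-1,0],[1,0.3,0,-1,0],[1,0.3,0,-1,0]]]}}

```text
time: 10.2
position: [0.4763, 0.1188, 0.7274]
orientation: [0.034, 0.985, 0.01, 0.17]
ft_force: [-0.7, -0.3, 0.0]
opening: 0.998
gripper_force: 0.0
```

>>> {"fn": "play_rows", "kwargs": {"deltas": [[[1,0.3,0,-1,0],[1,0.3,0,-1,0],[1,0.3,0,-1,0],[1,0.3,0,-1,0]]]}}

```text
time: 10.6
position: [0.4721, 0.116, 0.7549]
orientation: [0.029, 0.98, 0.012, 0.199]
ft_force: [0.3, 0.6, -0.0]
opening: 1.002
gripper_force: 0.0
```

```bash
python3 -c "
from h import *
rep()"
```

```text
t 10.6 pos [0.4721 0.116  0.7549] tilt 23.2 az -7.6 ydeg 9.0 
 [[0.921, 0.011, 0.39], [0.034, -0.998, -0.052], [0.389, 0.062, -0.919]] 
q [-1.47  0.15  1.34  0.66 -0.03  2.06 -1.73] op 1.002 F [ 0.3  0.6 -0. ] 0.0
```

>>> {"fn": "play_rows", "kwargs": {"deltas": [[[1,-0.3,0,-1,0],[1,-0.3,0,-1,0],[1,-0.3,0,-1,0],[1,-0.3,0,-1,0]]]}}

```text
time: 11.0
position: [0.4729, 0.1011, 0.7603]
orientation: [0.035, 0.978, 0.003, 0.205]
ft_force: [-2.4, -0.6, 0.6]
opening: 0.997
gripper_force: 0.0
```

```bash
python3 -c "
from h import *
rep()"
```

```text
t 11.0 pos [0.4729 0.1011 0.7603] tilt 24.0 az -9.4 ydeg 9.7 
 [[0.916, -0.009, 0.401], [0.019, -0.998, -0.067], [0.4, 0.069, -0.914]] 
q [-1.47  0.13  1.34  0.66  0.    2.06 -1.73] op 0.997 F [-2.4 -0.6  0.6] 0.0
```

>>> {"fn": "play_rows", "kwargs": {"deltas": [[[1,0.4,-0.2,-1,0],[1,0.4,-0.2,-1,0],[1,0.4,-0.2,-1,0],[1,0.4,-0.2,-1,0]]]}}

```text
time: 11.4
position: [0.465, 0.1317, 0.7881]
orientation: [0.023, 0.971, 0.016, 0.237]
ft_force: [-0.5, 0.0, -0.3]
opening: 0.998
gripper_force: 0.0
```

>>> {"fn": "play_rows", "kwargs": {"deltas": [[[1,0.4,-0.2,-1,0],[1,0.4,-0.2,-1,0],[1,0.4,-0.2,-1,0],[1,0.4,-0.2,-1,0]]]}}

```text
time: 11.8
position: [0.4533, 0.1527, 0.8115]
orientation: [0.017, 0.964, 0.019, 0.265]
ft_force: [0.1, 0.1, -0.1]
opening: 0.996
gripper_force: 0.0
```

>>> {"fn": "play_rows", "kwargs": {"deltas": [[[1,0.4,-0.2,-1,0],[1,0.4,-0.2,-1,0],[1,0.4,-0.2,-1,0],[1,0.4,-0.2,-1,0]]]}}

```text
time: 12.2
position: [0.4381, 0.1716, 0.8342]
orientation: [0.01, 0.956, 0.021, 0.292]
ft_force: [0.8, 0.2, 0.7]
opening: 1.0
gripper_force: 0.0
```

```bash
python3 -c "
from h import *
rep()"
```

```text
t 12.2 pos [0.4381 0.1716 0.8342] tilt 34.0 az -0.8 ydeg 3.3 
 [[0.829, 0.034, 0.559], [0.046, -0.999, -0.008], [0.558, 0.032, -0.829]] 
q [-1.61  0.15  1.34  0.48  0.04  2.06 -1.82] op 1.0 F [0.8 0.2 0.7] 0.0
```

>>> {"fn": "play_rows", "kwargs": {"deltas": [[[1,0.4,-0.2,-1,0],[1,0.4,-0.2,-1,0],[1,0.4,-0.2,-1,0],[1,0.4,-0.2,-1,0]]]}}

```text
time: 12.6
position: [0.4211, 0.1888, 0.8562]
orientation: [0.003, 0.948, 0.023, 0.319]
ft_force: [0.3, -0.9, -0.1]
opening: 0.999
gripper_force: 0.0
```

```bash
python3 -c "
from h import *
p,M,s=rep()
go([.45,0,.7]); go(np.array([.457,-.230,.066])-.131*M[:,2])"
```

```text
t 12.6 pos [0.4211 0.1888 0.8562] tilt 37.2 az 0.9 ydeg 1.9 
 [[0.796, 0.042, 0.604], [0.046, -0.999, 0.009], [0.604, 0.02, -0.797]] 
q [-1.7   0.15  1.34  0.44  0.1   2.06 -1.86] op 0.999 F [ 0.3 -0.9 -0.1] 0.0
shift units [-0.32   0.747  0.561] dist 0.247
shift units [-1.872  1.615  2.065] dist 0.805
```

>>> {"fn": "play_rows", "kwargs": {"deltas": [[[1,-0.09,0.08,0.1,0.032],[1,-0.18,0.16,0.2,0.032],[1,-0.27,0.24,0.3,0.032],[1,-0.36,0.32,0.4,0.032],[1,-0.45,0.4,0.5,0.032],[1,-0.54,0.48,0.6,0.032],[1,-0.62,0.54,0.69,0.032],[1,-0.62,0.54,0.69,0.032]]]}}

```text
time: 13.4
position: [0.4157, 0.0778, 0.6843]
orientation: [-0.003, 0.948, 0.013, 0.317]
ft_force: [-0.2, -0.0, -0.6]
opening: 1.0
gripper_force: 0.0
```

```bash
python3 -c "
from h import *
p,M,s=rep()
go(np.array([.457,-.230,.066])-.131*M[:,2])"
```

```text
t 13.4 pos [0.4157 0.0778 0.6843] tilt 37.0 az 1.2 ydeg 0.3 
 [[0.798, 0.026, 0.602], [0.023, -1.0, 0.013], [0.602, 0.003, -0.798]] 
q [-1.21 -0.49  0.26  1.35  0.64  1.78 -2.21] op 1.0 F [-0.2 -0.  -0.6] 0.0
shift units [-1.386  1.227  1.534] dist 0.601
```

>>> {"fn": "play_rows", "kwargs": {"deltas": [[[1,-0.05,0.09,0.13,0],[1,-0.1,0.18,0.26,0],[1,-0.15,0.27,0.39,0],[1,-0.2,0.36,0.52,0],[1,-0.25,0.45,0.65,0],[1,-0.3,0.54,0.78,0],[1,-0.35,0.6,0.91,0],[1,-0.35,0.6,0.95,0],[1,-0.35,0.6,0.95,0]]]}}

```text
time: 14.3
position: [0.4822, -0.0562, 0.472]
orientation: [-0.001, 0.948, 0.009, 0.318]
ft_force: [0.6, -0.4, 1.0]
opening: 1.0
gripper_force: 0.0
```

```bash
python3 -c "
from h import *
p,M,s=rep()
go(np.array([.457,-.230,.066])-.131*M[:,2])"
```

```text
t 14.3 pos [ 0.4822 -0.0562  0.472 ] tilt 37.1 az 0.7 ydeg 0.4 
 [[0.798, 0.018, 0.603], [0.017, -1.0, 0.008], [0.603, 0.004, -0.798]] 
q [ 0.02 -0.48  0.02  1.85 -0.02  1.13 -1.51] op 1.0 F [ 0.6 -0.4  1. ] 0.0
shift units [-1.071  0.686  0.706] dist 0.364
```

>>> {"fn": "play_rows", "kwargs": {"deltas": [[[1,-0.14,0.09,0.09,0],[1,-0.28,0.18,0.18,0],[1,-0.42,0.27,0.27,0],[1,-0.56,0.36,0.36,0],[1,-0.7,0.45,0.45,0],[1,-0.8,0.52,0.53,0],[1,-0.8,0.52,0.53,0]]]}}

```text
time: 15.0
position: [0.4032, -0.1862, 0.2441]
orientation: [-0.002, 0.949, 0.01, 0.316]
ft_force: [0.2, 0.1, 0.1]
opening: 0.998
gripper_force: 0.0
```

```bash
python3 -c "
from h import *
p,M,s=rep()
go(np.array([.457,-.230,.066])-.131*M[:,2])"
```

```text
t 15.0 pos [ 0.4032 -0.1862  0.2441] tilt 36.8 az 1.1 ydeg 0.2 
 [[0.8, 0.021, 0.6], [0.018, -1.0, 0.011], [0.6, 0.002, -0.8]] 
q [ 0.68 -0.47 -0.05  2.32 -0.55  0.83 -0.64] op 0.998 F [0.2 0.1 0.1] 0.0
shift units [-0.258  0.178  0.173] dist 0.09
```

>>> {"fn": "play_rows", "kwargs": {"deltas": [[[1,0,0.1,0,0],[1,0,0.176,0,0],[1,0,0.176,0,0]]]}}

```text
time: 15.3
position: [0.4064, -0.2305, 0.2471]
orientation: [-0.003, 0.948, 0.011, 0.317]
ft_force: [0.4, 0.3, -0.1]
opening: 0.998
gripper_force: 0.0
```

```bash
python3 - <<'E'
from h import *
p,M,s=rep()
print('side',ray('side',[[320,271],[344,265],[357,309],[333,316],[338.5,290]],.03).round(3).tolist())
im=shot('wrist').copy()
for P,c in(((.457,-.230,.085),(255,0,0)),((.487,-.231,.085),(0,0,255)),((.427,-.229,.085),(0,0,255))):
    u=proj('wrist',[P])[0];print(u); cv2.circle(im,tuple(int(v) for v in u),4,c,1)
cv2.imwrite('pics/w1.png',im[:,:,::-1])
go(np.array([.457,-.230,.066])+.019*M[:,2])
E
```

```text
t 15.3 pos [ 0.4064 -0.2305  0.2471] tilt 37.0 az 1.1 ydeg 0.2 
 [[0.799, 0.022, 0.601], [0.019, -1.0, 0.012], [0.601, 0.002, -0.799]] 
q [ 0.68 -0.38  0.04  2.26 -0.55  0.84 -0.55] op 0.998 F [ 0.4  0.3 -0.1] 0.0
side [[0.417, -0.151, 0.03], [0.503, -0.157, 0.03], [0.493, -0.319, 0.03], [0.41, -0.316, 0.03], [0.456, -0.237, 0.03]]
[320.58232821 230.48002113]
[321.96799548 206.17294848]
[319.09961767 256.48940549]
shift units [-0.275  0.007  0.776] dist 0.206
```

View pics/w1.png

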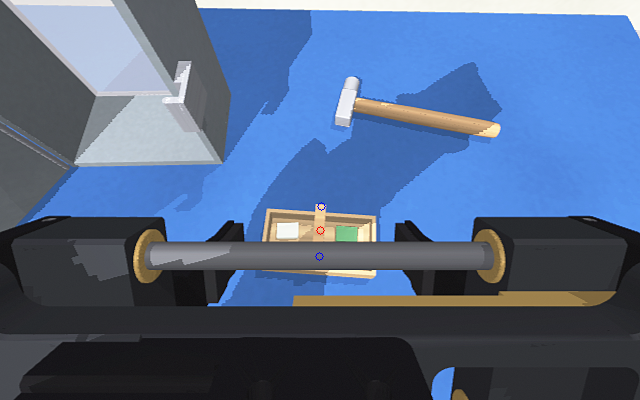

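The wrist view shows the plate's far top end at about (321,205), midway between the fingers, and it matches my projected points. I'll descend and grip.

>>> {"fn": "play_rows", "kwargs": {"deltas": [[[1,-0.1,0,0.13,0],[1,-0.2,0,0.28,0],[1,-0.275,0,0.42,0],[1,-0.275,0,0.56,0],[1,-0.275,0,0.68,0],[1,-0.275,0,0.74,0],[1,-0.275,0,0.776,0],[1,-0.275,0,0.776,0]]]}}

```text
time: 16.15
position: [0.469, -0.2263, 0.0507]
orientation: [-0.003, 0.948, 0.013, 0.317]
ft_force: [-0.0, 0.1, 0.0]
opening: 0.995
gripper_force: 0.0
```

```bash
python3 - <<'E'
from h import *
p,M,s=rep()
go(np.array([.457,-.230,.066])+.019*M[:,2])
E
```

```text
t 16.15 pos [ 0.469  -0.2263  0.0507] tilt 36.9 az 1.4 ydeg 0.2 
 [[0.799, 0.027, 0.601], [0.023, -1.0, 0.015], [0.601, 0.002, -0.799]] 
q [ 0.47  0.05  0.13  2.38 -1.19  0.4   0.11] op 0.995 F [-0.   0.1  0. ] 0.0
shift units [-0.002  0.013 -0.002] dist 0.003
```

Now close, with y shifted to match the plate.

>>> {"fn": "play_rows", "kwargs": {"deltas": [[[0.3,0,0.014,0,0],[0,0,0.014,0,0],[-0.3,0,0.014,0,0],[-0.5,0,0.014,0,0],[-0.7,0,0.014,0,0],[-1,0,0.014,0,0],[-1,0,0.014,0,0],[-1,0,0.014,0,0],[-1,0,0.014,0,0],[-1,0,0.014,0,0]]]}}

```text
time: 17.15
position: [0.4693, -0.2314, 0.052]
orientation: [-0.002, 0.948, 0.013, 0.318]
ft_force: [-0.2, 1.2, 0.7]
opening: 0.175
gripper_force: 0.6
```

```bash
python3 - <<'E'
from h import *
p,M,s=rep()
print('up units',(M.T@[0,0,.09]/.25).round(3))
E
```

```text
t 17.15 pos [ 0.4693 -0.2314  0.052 ] tilt 37.0 az 1.2 ydeg 0.3 
 [[0.798, 0.025, 0.602], [0.022, -1.0, 0.013], [0.602, 0.003, -0.798]] 
q [ 0.48  0.06  0.14  2.38 -1.19  0.4   0.12] op 0.175 F [-0.2  1.2  0.7] 0.6
up units [ 0.217  0.001 -0.287]
```

>>> {"fn": "play_rows", "kwargs": {"deltas": [[[-1,0,0,0,0],[-1,0,0,0,0],[-1,0,0,0,0],[-1,0,0,0,0]]]}}

```text
time: 17.55
position: [0.4692, -0.2315, 0.052]
orientation: [-0.002, 0.948, 0.013, 0.318]
ft_force: [0.4, 1.6, -1.2]
opening: 0.138
gripper_force: 30.0
```

>>> {"fn": "play_rows", "kwargs": {"deltas": [[[-1,0.005,0,-0.006,0],[-1,0.015,0,-0.02,0],[-1,0.03,0,-0.04,0],[-1,0.05,0,-0.066,0],[-1,0.07,0,-0.093,0],[-1,0.09,0,-0.119,0],[-1,0.105,0,-0.139,0],[-1,0.115,0,-0.152,0],[-1,0.12,0,-0.159,0],[-1,0.12,0,-0.159,0]]]}}

```text
time: 18.55
position: [0.4692, -0.2316, 0.102]
orientation: [-0.002, 0.948, 0.012, 0.318]
ft_force: [0.1, -0.5, -2.8]
opening: 0.135
gripper_force: 30.0
```

```bash
python3 - <<'E'
from h import *
p,M,s=rep()
shot('side','s2.png');im=cv2.imread('pics/s2.png');cv2.imwrite('pics/s2c.png',cv2.resize(im[120:330,240:440],None,fx=2.8,fy=2.8))
E
```

```text
t 18.55 pos [ 0.4692 -0.2316  0.102 ] tilt 37.0 az 1.1 ydeg 0.4 
 [[0.798, 0.025, 0.602], [0.022, -1.0, 0.012], [0.602, 0.004, -0.798]] 
q [ 0.47 -0.06  0.14  2.35 -0.89  0.46 -0.2 ] op 0.135 F [ 0.1 -0.5 -2.8] 30.0
```

View pics/s2c.png

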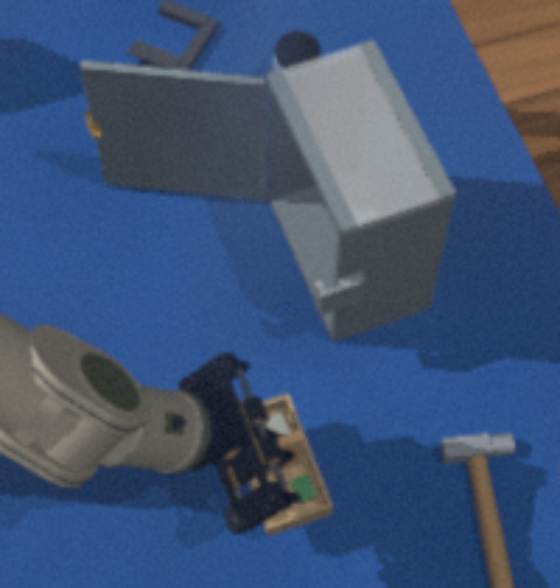

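The tray is lifted level with the glass inside; it shows at about (300,470) in this crop. Carrying it smoothly to the front of the cabinet.

>>> {"fn": "play_rows", "kwargs": {"deltas": [[[-1,0,-0.01,0,0],[-1,0,-0.03,0,0],[-1,0,-0.07,0,0],[-1,0,-0.13,0,0],[-1,0,-0.2,0,0],[-1,0.01,-0.28,0,0],[-1,0.01,-0.36,0,0],[-1,0.01,-0.44,0,0],[-1,0.01,-0.52,0,0],[-1,0.01,-0.6,0,0],[-1,0.02,-0.68,0,0],[-1,0.02,-0.76,0,0],[-1,0.02,-0.83,0,0],[-1,0.02,-0.89,0,0],[-1,0.02,-0.94,0,0],[-1,0.02,-0.97,0,0],[-1,0.02,-0.99,0,0],[-1,0.02,-0.99,0,0]]]}}

```text
time: 20.4
position: [0.4992, 0.0119, 0.0998]
orientation: [-0.008, 0.95, 0.015, 0.312]
ft_force: [0.4, 0.1, -3.6]
opening: 0.138
gripper_force: 30.0
```

```bash
python3 - <<'E'
from h import *
p,M,s=rep()
go([.49,.0495,.1]);go([.652,.0495,.1])
E
```

```text
t 20.4 pos [0.4992 0.0119 0.0998] tilt 36.4 az 2.4 ydeg -0.5 
 [[0.804, 0.033, 0.593], [0.024, -0.999, 0.024], [0.594, -0.006, -0.805]] 
q [ 1.36 -0.5  -1.3   2.42 -1.27  0.48 -0.55] op 0.138 F [ 0.4  0.1 -3.6] 30.0
shift units [-0.025 -0.152 -0.019] dist 0.039
shift units [ 0.496 -0.13   0.366] dist 0.157
```

>>> {"fn": "play_rows", "kwargs": {"deltas": [[[-1,0.01,-0.02,0.01,0],[-1,0.03,-0.05,0.02,0],[-1,0.05,-0.09,0.04,0],[-1,0.07,-0.12,0.055,0],[-1,0.087,-0.142,0.065,0],[-1,0.11,-0.145,0.08,0],[-1,0.14,-0.145,0.105,0],[-1,0.18,-0.145,0.134,0],[-1,0.22,-0.14,0.163,0],[-1,0.26,-0.14,0.192,0],[-1,0.3,-0.14,0.222,0],[-1,0.33,-0.14,0.244,0],[-1,0.34,-0.14,0.251,0],[-1,0.34,-0.14,0.251,0]]]}}

```text
time: 21.8
position: [0.5671, 0.0461, 0.1332]
orientation: [-0.009, 0.948, 0.015, 0.317]
ft_force: [0.1, 0.1, -2.7]
opening: 0.137
gripper_force: 30.0
```

```bash
python3 - <<'E'
from h import *
p,M,s=rep()
go([.652,.0495,.09])
shot('side','s3.png');im=cv2.imread('pics/s3.png');cv2.imwrite('pics/s3c.png',cv2.resize(im[100:300,240:440],None,fx=2.9,fy=2.9))
E
```

```text
t 21.8 pos [0.5671 0.0461 0.1332] tilt 37.0 az 2.6 ydeg -0.8 
 [[0.799, 0.034, 0.601], [0.022, -0.999, 0.027], [0.602, -0.008, -0.799]] 
q [ 1.51 -0.5  -1.47  2.24 -1.13  0.5  -0.75] op 0.137 F [ 0.1  0.1 -2.7] 30.0
shift units [ 0.167 -0.001  0.343] dist 0.095
```

View pics/s3c.png

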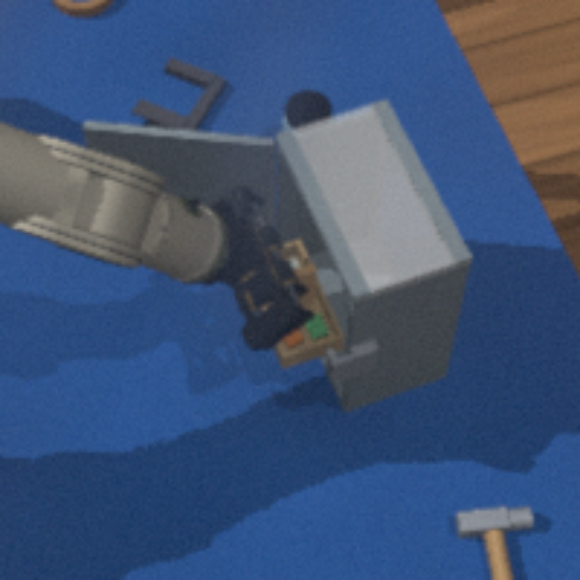

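>>> {"fn": "play_rows", "kwargs": {"deltas": [[[-1,0.01,0,0.02,0],[-1,0.02,0,0.04,0],[-1,0.04,-0.005,0.08,0],[-1,0.06,-0.01,0.12,0],[-1,0.08,-0.01,0.16,0],[-1,0.1,-0.01,0.2,0],[-1,0.11,-0.01,0.22,0],[-1,0.11,-0.01,0.22,0]]]}}

```text
time: 22.65
position: [0.5774, 0.0461, 0.144]
orientation: [-0.01, 0.947, 0.015, 0.322]
ft_force: [0.3, 0.1, -3.4]
opening: 0.136
gripper_force: 30.0
```

```bash
python3 - <<'E'
from h import *
p,M,s=rep()
go([.652,.0495,.085])
E
```

```text
t 22.65 pos [0.5774 0.0461 0.144 ] tilt 37.6 az 2.7 ydeg -0.9 
 [[0.792, 0.035, 0.609], [0.022, -0.999, 0.029], [0.609, -0.01, -0.793]] 
q [ 1.52 -0.5  -1.47  2.22 -1.12  0.51 -0.76] op 0.136 F [ 0.3  0.1 -3.4] 30.0
shift units [ 0.093 -0.001  0.369] dist 0.095
```

The arm is stuck at joint limits: q2 is at −0.5 and q3 at −1.47, an elbow-out branch. I'll fit a kinematic model to the logged poses and use it to plan a way out.

```bash
cat > kin.py <<'E'
from h import *
from scipy.optimize import least_squares
S=[([1.119,.332,-.065,1.46,.022,1.35,-.088],[.26,-.568,.223],[[.909,.416,-.001],[.416,-.909,.001],[0,-.001,-1]]),
([1.096,.353,-.044,.9,.016,1.878,-.082],[.2602,-.569,.4805],[[.91,.416,.006],[.416,-.909,-.01],[.001,.012,-1]]),
([.809,.35,.47,.697,-.186,2.058,.014],[.2456,-.5363,.5889],[[.909,.415,.028],[.416,-.907,-.058],[.001,.065,-.998]]),
([.726,.226,.494,.756,-.13,2.058,-.007],[.2266,-.4947,.6299],[[.909,.413,.053],[.416,-.902,-.112],[.001,.124,-.992]]),
([.07,.04,-.46,1.26,.15,1.83,-1.92],[.4827,.0916,.4888],[[.999,-.002,.055],[.004,-.994,-.11],[.054,.11,-.992]]),
([-1.52,.15,1.34,.91,-.02,2.06,-1.77],[.468,.1196,.6447],[[.987,-.001,.16],[.015,-.995,-.098],[.159,.099,-.982]]),
([-1.7,.15,1.34,.44,.1,2.06,-1.86],[.4211,.1888,.8562],[[.796,.042,.604],[.046,-.999,.009],[.604,.02,-.797]]),
([-1.21,-.49,.26,1.35,.64,1.78,-2.21],[.4157,.0778,.6843],[[.798,.026,.602],[.023,-1,.013],[.602,.003,-.798]]),
([.02,-.48,.02,1.85,-.02,1.13,-1.51],[.4822,-.0562,.472],[[.798,.018,.603],[.017,-1,.008],[.603,.004,-.798]]),
([.68,-.47,-.05,2.32,-.55,.83,-.64],[.4032,-.1862,.2441],[[.8,.021,.6],[.018,-1,.011],[.6,.002,-.8]]),
([.48,.06,.14,2.38,-1.19,.4,.12],[.4693,-.2314,.052],[[.798,.025,.602],[.022,-1,.013],[.602,.003,-.798]]),
([1.36,-.5,-1.3,2.42,-1.27,.48,-.55],[.4992,.0119,.0998],[[.804,.033,.593],[.024,-.999,.024],[.594,-.006,-.805]]),
([1.51,-.5,-1.47,2.24,-1.13,.5,-.75],[.5671,.0461,.1332],[[.799,.034,.601],[.022,-.999,.027],[.602,-.008,-.799]]),
([1.52,-.5,-1.47,2.22,-1.12,.51,-.76],[.5774,.0461,.144],[[.792,.035,.609],[.022,-.999,.029],[.609,-.01,-.793]])]
LO=np.array([-2.6,-.5,-1.47,.16,-1.27,.06,-2.6]);HI=np.array([2.6,2.12,1.34,2.42,4.41,2.06,2.6])
AX='zyzyzyz'
def fk(q,P):
    off=P[:21].reshape(7,3);rv=P[21:42].reshape(7,3);T=np.zeros(3);A=np.eye(3)
    for i in range(7):
        T=T+A@off[i];a=R.from_rotvec(rv[i]).as_matrix();A=A@a@R.from_euler(AX[i],q[i]).as_matrix()
    return T+A@P[42:45],A@R.from_rotvec(P[45:48]).as_matrix()
def fiterr(P,P0):
    e=[]
    for q,p,M in S:
        T,A=fk(q,P);e+=[*(T-p)*10,*(A-np.array(M)).ravel()*2]
    return np.r_[e,(P-P0)*.02]
best=None
if __name__=='__main__':
  import itertools
  for sg in itertools.product([1,-1],repeat=3):
    # signs: z joints 1,3,5 ; flipping a z-axis via rotation pi about y
    P0=np.zeros(48);off=np.array([[0,0,.2],[0,0,.13],[0,0,.2],[0,0,.2],[0,0,.2],[0,0,.2],[0,0,.05]]);P0[:21]=off.ravel()
    rv=np.zeros((7,3));
    for k,j in zip(range(3),(0,2,4)):
        if sg[k]<0: rv[j]=[0,np.pi,0]
    for flip in (0,1):
      rv2=rv.copy(); 
      for k,j in zip(range(3),(0,2,4)):
        if sg[k]<0: rv2[j+1]=[0,-np.pi,0]
      P0[21:42]=rv2.ravel();P0[42:45]=[0,0,.2];P0[45:48]=[0,0,-np.pi/2 if flip else 0]
      r=least_squares(fiterr,P0,args=(P0,),method='trf',max_nfev=60)
      if best is None or r.cost<best[0]: best=(r.cost,r.x,sg,flip)
  print(best[0],best[2:]);P=best[1];np.save('P.npy',P)
  for q,p,M in S:
    T,A=fk(q,P);print(np.round((T-p)*1000,1),np.degrees(np.linalg.norm(R.from_matrix(A.T@np.array(M)).as_rotvec())).round(2))
  print(P[:21].reshape(7,3).round(3),P[21:42].reshape(7,3).round(2),P[42:].round(3))
E
timeout 400 python3 kin.py
```

```text
0.006560356516262248 ((1, 1, 1), 0)
[ 0.2  0.8 -0.4] 0.1
[ 0.2  0.2 -0.1] 0.12
[-0.6 -0.5  0.5] 0.03
[-0.1 -0.4  0.6] 0.08
[0.8 0.7 0.4] 0.33
[-0.8  0.3 -1.3] 0.09
[-0.4 -0.1 -0.2] 0.12
[-0.   0.1 -0.2] 0.19
[ 0.6 -2.5  0.8] 0.39
[ 0.8  1.7 -0.1] 0.15
[-0.5 -0.8  0.6] 0.45
[-1.  -0.5 -0.8] 0.27
[1.4 0.  1.2] 0.22
[-0.7  0.8 -1. ] 0.2
[[-0.002 -0.004  0.309]
 [-0.002 -0.009  0.046]
 [-0.002 -0.011 -0.224]
 [-0.002 -0.011 -0.223]
 [ 0.003 -0.012 -0.253]
 [ 0.    -0.021 -0.238]
 [ 0.02   0.021 -0.25 ]] [[-0.6  -3.08  0.01]
 [-0.    0.   -0.38]
 [ 0.    0.   -0.  ]
 [-0.    0.02 -0.  ]
 [-0.   -0.02 -0.01]
 [ 0.    0.09  0.01]
 [ 0.04 -0.09 -0.96]] [-0.003 -0.    -0.101 -0.945 -2.994  0.006]
```

```bash
cat > ik.py <<'E'
from kin import *
P=np.load('P.npy')
def ik(p,M,q0,w=.3,reg=0):
    def e(q):
        T,A=fk(q,P);return np.r_[(T-p),w*R.from_matrix(A.T@M).as_rotvec(),reg*(q-q0)]
    r=least_squares(e,np.clip(q0,LO+1e-3,HI-1e-3),bounds=(LO,HI),max_nfev=60);T,A=fk(r.x,P)
    return r.x,np.linalg.norm(T-p)*1000,np.degrees(np.linalg.norm(R.from_matrix(A.T@M).as_rotvec()))
E
python3 - <<'E'
from ik import *
p,M,s=tool();rng=np.random.default_rng(0)
def best(t,n=10):
    o=[]
    for k in range(n):
        q0=rng.uniform(np.maximum(LO,-1.5),np.minimum(HI,2.2)) if k else np.array([.0,0,0,2,0,1,-1.5])
        a=ik(np.array(t),M,q0); o.append((a[1]+a[2]*5,a))
    return min(o,key=lambda v:v[0])[1]
for t in [(.652,.05,.066),(.652,.05,.1),(.652,.05,.2),(.6,.05,.1),(.577,.046,.144),(.577,.046,.2),(.55,.05,.1),(.55,.05,.2),(.5,.05,.1),(.5,.05,.2),(.5,-.1,.1),(.5,-.1,.2)]:
    q,a,b=best(t);print(t,q.round(2),round(a,1),round(b,1))
E
```

```text
(0.652, 0.05, 0.066) [ 0.12  0.24 -0.35  2.13  0.94  0.21 -2.6 ] 0.0 0.0
(0.652, 0.05, 0.1) [ 0.26  0.19 -0.49  2.11  0.72  0.28 -2.37] 0.0 0.0
(0.652, 0.05, 0.2) [-0.74 -0.02  0.55  2.06  0.22  0.45 -1.9 ] 0.0 0.0
(0.6, 0.05, 0.1) [-0.1   0.05 -0.13  2.24  0.55  0.23 -2.27] 0.0 0.0
(0.577, 0.046, 0.144) [ 1.31 -0.17 -1.42  2.22 -0.31  0.31 -1.44] 0.0 0.0
(0.577, 0.046, 0.2) [ 0.37 -0.16 -0.55  2.18  0.03  0.45 -1.76] 0.0 0.0
(0.55, 0.05, 0.1) [-0.07 -0.05 -0.19  2.35  0.56  0.23 -2.31] 0.0 0.0
(0.55, 0.05, 0.2) [-0.58 -0.27  0.29  2.27  0.45  0.52 -2.14] 0.0 0.0
(0.5, 0.05, 0.1) [ 1.07 -0.34 -1.21  2.42 -0.87  0.27 -0.99] 0.7 0.2
(0.5, 0.05, 0.2) [ 0.75 -0.47 -0.82  2.32 -0.57  0.54 -1.27] 0.0 0.0
(0.5, -0.1, 0.1) [ 1.66 -0.28 -1.29  2.39 -1.27  0.49 -0.18] 0.0 0.0
(0.5, -0.1, 0.2) [ 1.01 -0.35 -0.66  2.3  -0.79  0.63 -0.68] 0.0 0.0
```

```bash
cat > sim.py <<'E'
from ik import *
def jac(q):
    T0,A0=fk(q,P);J=np.zeros((6,7))
    for i in range(7):
        d=q.copy();d[i]+=1e-5;T,A=fk(d,P);J[:3,i]=(T-T0)/1e-5;J[3:,i]=R.from_matrix(A@A0.T).as_rotvec()/1e-5
    return T0,A0,J
def step(q,p,M,n=15,lam=.02,w=.3,null=0.0,qn=None):
    W=np.diag([1,1,1,w,w,w])
    for _ in range(n):
        T,A,J=jac(q);e=W@np.r_[p-T,R.from_matrix(M@A.T).as_rotvec()];J=W@J
        G=J.T@np.linalg.inv(J@J.T+lam**2*np.eye(6));dq=G@e
        if null: dq+=null*(np.eye(7)-G@J)@(qn-q)
        q=np.clip(q+np.clip(dq,-.1,.1),LO,HI)
    return q
def run(q,wps,n=15,**k):
    p,M=fk(q,P);out=[]
    for t in wps:
        t=np.array(t)
        for i in range(60):
            d=t-p; p=p+d*min(1,.02/(np.linalg.norm(d)+1e-9)); q=step(q,p,M,n=n,**k); p2,A=fk(q,P);p=p2 if 0 else p
            if np.linalg.norm(t-p)<1e-6: break
        out.append((t,p2.round(3),np.degrees(np.linalg.norm(R.from_matrix(A.T@M).as_rotvec())).round(1),q.round(2)))
    return q,out
E
python3 - <<'E'
from sim import *
MID=(LO+HI)/2; NOM=np.array([0,0.3,0,1.5,0,1.2,0])
qt=np.array([.47,-.06,.14,2.35,-.89,.46,-.2]) # tray lifted
qs=np.array(status.observe()['joint_pos'])
for nm,k in(('plain',{}),('lam.1',dict(lam=.1)),('mid',dict(null=.05,qn=MID)),('nom',dict(null=.05,qn=NOM))):
    print(nm)
    for o in run(qt,[(.469,-.1,.1),(.47,.012,.1)],n=3,**k)[1]:print('  sweep',*o)
    for o in run(qs,[(.61,.047,.12),(.652,.049,.09)],n=3,**k)[1]:print('  stuck',*o)
E
```

```text
plain
  sweep [ 0.469 -0.1    0.1  ] [ 0.506 -0.107  0.142] 3.8 [ 0.44 -0.22 -0.2   2.42 -0.68  0.3  -0.72]
  sweep [0.47  0.012 0.1  ] [0.512 0.027 0.149] 4.5 [ 0.64 -0.32 -0.75  2.42 -0.51  0.26 -1.26]
  stuck [0.61  0.047 0.12 ] [ 0.608 -0.058  0.173] 10.6 [ 1.69 -0.47 -1.47  2.19 -1.17  0.45 -0.7 ]
  stuck [0.652 0.049 0.09 ] [ 0.613 -0.156  0.195] 20.3 [ 1.84 -0.47 -1.47  2.18 -1.27  0.39 -0.6 ]
lam.1
  sweep [ 0.469 -0.1    0.1  ] [ 0.508 -0.111  0.141] 4.4 [ 0.43 -0.21 -0.17  2.42 -0.76  0.31 -0.62]
  sweep [0.47  0.012 0.1  ] [0.514 0.023 0.153] 5.2 [ 0.62 -0.31 -0.7   2.42 -0.58  0.27 -1.15]
  stuck [0.61  0.047 0.12 ] [ 0.605 -0.037  0.169] 8.7 [ 1.66 -0.48 -1.47  2.2  -1.16  0.45 -0.71]
  stuck [0.652 0.049 0.09 ] [ 0.618 -0.117  0.192] 17.2 [ 1.79 -0.5  -1.47  2.18 -1.26  0.42 -0.64]
mid
  sweep [ 0.469 -0.1    0.1  ] [ 0.511 -0.109  0.149] 4.4 [ 0.17 -0.24  0.05  2.42 -0.47  0.28 -0.92]
  sweep [0.47  0.012 0.1  ] [0.518 0.026 0.158] 5.2 [ 0.27 -0.28 -0.44  2.42 -0.04  0.25 -1.7 ]
  stuck [0.61  0.047 0.12 ] [ 0.587 -0.096  0.153] 13.5 [ 1.63 -0.2  -1.47  2.22 -0.55  0.27 -1.2 ]
  stuck [0.652 0.049 0.09 ] [ 0.531 -0.259  0.134] 31.3 [ 1.85 -0.02 -1.47  2.25  0.21  0.19 -1.92]
nom
  sweep [ 0.469 -0.1    0.1  ] [ 0.508 -0.108  0.144] 4.1 [ 0.33 -0.23 -0.1   2.42 -0.61  0.29 -0.79]
  sweep [0.47  0.012 0.1  ] [0.514 0.026 0.151] 4.7 [ 0.55 -0.3  -0.68  2.42 -0.4   0.25 -1.36]
  stuck [0.61  0.047 0.12 ] [ 0.6   -0.08   0.168] 12.4 [ 1.67 -0.34 -1.47  2.2  -0.95  0.35 -0.86]
  stuck [0.652 0.049 0.09 ] [ 0.552 -0.191  0.139] 23.7 [ 1.79 -0.25 -1.47  2.27 -0.76  0.21 -1.02]
```

```bash
cat > sim2.py <<'E'
from sim import *
from scipy.optimize import lsq_linear
def qstep(q,p,M,n=4,reg=.02,w=.3,post=0,qn=None):
    W=np.diag([1,1,1,w,w,w])
    for _ in range(n):
        T,A,J=jac(q);e=W@np.r_[p-T,R.from_matrix(M@A.T).as_rotvec()]
        Am=np.vstack([W@J,reg*np.eye(7)]+([post*np.eye(7)] if post else []));b=np.r_[e,np.zeros(7)]
        if post:b=np.r_[b,post*(qn-q)]
        q=q+lsq_linear(Am,b,bounds=(np.maximum(LO-1e-9-q,-.15),np.minimum(HI+1e-9-q,.15))).x
    return q
def qrun(q,wps,v=.02,clip=True,**k):
    p,M=fk(q,P);M0=M;out=[]
    for t in wps:
        t=np.array(t)
        for i in range(40):
            d=t-p
            if np.linalg.norm(d)<1e-4: break
            q=qstep(q,p+d*min(1,v/np.linalg.norm(d)),M,**k);p,M2=fk(q,P)
            if clip:M=M2
        out.append((t,p.round(3),np.degrees(np.linalg.norm(R.from_matrix(M2.T@M0).as_rotvec())).round(1),q.round(2)))
    return q,out
E
python3 - <<'E'
from sim2 import *
NOM=np.array([0,0.3,0,1.5,0,1.2,0])
qt=np.array([.47,-.06,.14,2.35,-.89,.46,-.2]);q2=np.array([1.36,-.5,-1.3,2.42,-1.27,.48,-.55])
qs=np.array(status.observe()['joint_pos'])
for nm,k in(('plain',{}),('reg.005',dict(reg=.005)),('w1',dict(w=1.)),('w.1',dict(w=.1)),('nom',dict(post=.005,qn=NOM))):
    print(nm)
    for o in qrun(qt,[(.469,-.1,.1),(.47,.012,.1)],**k)[1]:print('  sweep',*o)
    for o in qrun(q2,[(.525,.05,.1),(.59,.05,.1)],**k)[1]:print('  out',*o)
    for o in qrun(qs,[(.61,.047,.12),(.652,.049,.09)],**k)[1]:print('  stuck',*o)
E
```

```text
plain
  sweep [ 0.469 -0.1    0.1  ] [ 0.469 -0.1    0.1  ] 2.7 [ 1.32 -0.26 -0.98  2.42 -1.01  0.48 -0.42]
  sweep [0.47  0.012 0.1  ] [0.47  0.012 0.1  ] 5.0 [ 1.25 -0.5  -1.19  2.42 -1.05  0.55 -0.74]
  out [0.525 0.05  0.1  ] [0.525 0.05  0.1  ] 0.0 [ 1.4  -0.5  -1.43  2.35 -1.2   0.43 -0.71]
  out [0.59 0.05 0.1 ] [0.59 0.05 0.1 ] 2.5 [ 0.88  0.13 -1.1   2.24  0.79  0.25 -2.42]
  stuck [0.61  0.047 0.12 ] [0.61  0.047 0.12 ] 7.7 [ 0.63  0.07 -0.79  2.27  0.63  0.07 -2.26]
  stuck [0.652 0.049 0.09 ] [0.652 0.049 0.09 ] 6.8 [ 0.24  0.19 -0.4   2.19  0.99  0.06 -2.6 ]
reg.005
  sweep [ 0.469 -0.1    0.1  ] [ 0.469 -0.1    0.1  ] 2.4 [ 1.65 -0.43 -1.22  2.42 -1.27  0.64 -0.21]
  sweep [0.47  0.012 0.1  ] [0.47  0.012 0.1  ] 5.0 [ 1.25 -0.5  -1.19  2.42 -1.05  0.55 -0.74]
  out [0.525 0.05  0.1  ] [0.525 0.05  0.1  ] 0.0 [ 1.4  -0.5  -1.43  2.35 -1.2   0.43 -0.71]
  out [0.59 0.05 0.1 ] [0.59 0.05 0.1 ] 1.4 [ 0.83  0.12 -1.07  2.23  0.77  0.28 -2.42]
  stuck [0.61  0.047 0.12 ] [0.61  0.047 0.12 ] 6.8 [ 0.47  0.05 -0.66  2.27  0.94  0.1  -2.6 ]
  stuck [0.652 0.049 0.09 ] [0.652 0.0
[... 1087 characters left out ...]
    2.27 -0.97  0.06 -0.57]
  stuck [0.652 0.049 0.09 ] [0.652 0.049 0.09 ] 11.3 [ 0.58  0.25 -0.66  2.17 -0.94  0.06 -0.55]
nom
  sweep [ 0.469 -0.1    0.1  ] [ 0.469 -0.1    0.1  ] 5.7 [ 0.25 -0.18  0.01  2.42 -0.49  0.42 -0.86]
  sweep [0.47  0.012 0.1  ] [0.47  0.012 0.1  ] 9.4 [ 0.23 -0.21 -0.26  2.42 -0.37  0.42 -1.24]
  out [0.525 0.05  0.1  ] [0.525 0.05  0.1  ] 6.4 [ 0.2  -0.1  -0.34  2.39 -0.37  0.21 -1.31]
  out [0.59 0.05 0.1 ] [0.59 0.05 0.1 ] 9.9 [-0.04  0.05 -0.03  2.25 -0.65  0.25 -0.94]
  stuck [0.61  0.047 0.12 ] [0.61  0.047 0.12 ] 8.6 [-0.03  0.03 -0.08  2.29 -0.8   0.09 -0.82]
  stuck [0.652 0.049 0.09 ] [0.652 0.049 0.09 ] 7.7 [-0.04  0.18 -0.06  2.17 -0.8   0.11 -0.79]
```

```bash
cat > srch.py <<'E'
from sim2 import *
import time
qs=np.array(status.observe()['joint_pos']);rng=np.random.default_rng(1);t0=time.time()
c=[[(.52,.046,.14)],[(.52,.046,.2)],[(.52,.046,.28)],[(.52,-.05,.14)],[(.52,-.05,.25)],[(.5,-.1,.15)],[(.52,.046,.14),(.5,-.15,.15)],[(.52,.046,.2),(.5,-.1,.25),(.53,.04,.2)],[(.5,.046,.1)],[(.52,.046,.3),(.48,-.05,.4)]]
for w in c:
    q,o=qrun(qs,w+[(.54,.049,.14),(.652,.049,.12)],w=1.,n=2,v=.025)
    print(w,'| mid',o[-3][1:],'| end',o[-1][1:],round(time.time()-t0))
E
timeout 500 python3 srch.py
```

```text
[(0.52, 0.046, 0.14)] | mid (array([0.52 , 0.046, 0.14 ]), np.float64(0.0), array([ 1.21, -0.5 , -1.22,  2.35, -1.05,  0.48, -0.83])) | end (array([0.652, 0.049, 0.12 ]), np.float64(1.3), array([ 0.73,  0.24, -0.98,  2.09,  0.9 ,  0.35, -2.48])) 0
[(0.52, 0.046, 0.2)] | mid (array([0.52 , 0.046, 0.2  ]), np.float64(0.0), array([ 1.01, -0.5 , -0.99,  2.28, -0.78,  0.58, -1.07])) | end (array([0.652, 0.049, 0.12 ]), np.float64(0.8), array([ 0.73,  0.25, -0.99,  2.09,  0.89,  0.36, -2.47])) 0
[(0.52, 0.046, 0.28)] | mid (array([0.52 , 0.046, 0.28 ]), np.float64(0.0), array([ 0.8 , -0.5 , -0.77,  2.16, -0.55,  0.73, -1.26])) | end (array([0.652, 0.049, 0.12 ]), np.float64(0.4), array([ 0.74,  0.25, -1.  ,  2.08,  0.89,  0.38, -2.47])) 0
[(0.52, -0.05, 0.14)] | mid (array([ 0.52, -0.05,  0.14]), np.float64(0.0), array([ 1.4 , -0.38, -1.16,  2.34, -1.11,  0.53, -0.5 ])) | end (array([0.6  , 0.045, 0.163]), np.float64(4.0), array([ 1.54, -0.5 , -1.47,  2.21, -1.24,  0.48, -0.65])) 0
[(0.52, -0.05, 0.25)] | mid (array([ 0.52, -0.05,  0.25]), np.float64(0.0), array([ 1.21, -0.5 , -0.87,  2.21
[... 747 characters left out ...]
p.float64(0.0), array([ 1.02, -0.46, -1.01,  2.26, -0.74,  0.56, -1.08])) | end (array([0.652, 0.049, 0.12 ]), np.float64(0.7), array([ 0.73,  0.24, -0.98,  2.09,  0.89,  0.36, -2.46])) 1
[(0.5, 0.046, 0.1)] | mid (array([0.5  , 0.046, 0.1  ]), np.float64(0.5), array([ 1.22, -0.45, -1.29,  2.42, -1.16,  0.38, -0.73])) | end (array([0.6  , 0.045, 0.163]), np.float64(3.7), array([ 1.54, -0.5 , -1.47,  2.21, -1.23,  0.49, -0.66])) 1
[(0.52, 0.046, 0.3), (0.48, -0.05, 0.4)] | mid (array([ 0.48, -0.05,  0.4 ]), np.float64(0.4), array([ 0.31, -0.5 , -0.15,  2.01, -0.24,  0.99, -1.32])) | end (array([0.652, 0.049, 0.12 ]), np.float64(0.4), array([ 0.47,  0.18, -0.7 ,  2.08,  0.66,  0.33, -2.29])) 1
```

>>> {"fn": "play_rows", "kwargs": {"deltas": [[[-1,-0.01,0,-0.02,0],[-1,-0.03,-0.002,-0.05,0],[-1,-0.06,-0.004,-0.09,0],[-1,-0.09,-0.006,-0.135,0],[-1,-0.12,-0.008,-0.18,0],[-1,-0.14,-0.01,-0.22,0],[-1,-0.13,-0.01,-0.26,0],[-1,-0.1,-0.01,-0.31,0],[-1,-0.06,-0.012,-0.37,0],[-1,-0.02,-0.014,-0.43,0],[-1,0.02,-0.014,-0.49,0],[-1,0.06,-0.015,-0.55,0],[-1,0.1,-0.016,-0.61,0],[-1,0.14,-0.018,-0.66,0],[-1,0.18,-0.018,-0.71,0],[-1,0.215,-0.018,-0.755,0],[-1,0.24,-0.018,-0.79,0],[-1,0.253,-0.018,-0.805,0],[-1,0.258,-0.018,-0.81,0],[-1,0.258,-0.018,-0.81,0]]]}}

```text
time: 24.65
position: [0.5048, 0.0462, 0.3433]
orientation: [-0.01, 0.947, 0.015, 0.321]
ft_force: [-0.9, -0.6, -2.9]
opening: 0.135
gripper_force: 30.0
```

```bash
python3 - <<'E'
from sim2 import *
p,M,s=rep()
go([.525,.049,.2]);go([.652,.049,.12])
q,o=qrun(np.array(s['joint_pos']),[(.53,.049,.2),(.652,.049,.12)],w=1.,n=2)
for x in o:print(x)
E
```

```text
t 24.65 pos [0.5048 0.0462 0.3433] tilt 37.5 az 2.7 ydeg -0.9 
 [[0.793, 0.035, 0.608], [0.022, -0.999, 0.029], [0.609, -0.01, -0.793]] 
q [ 0.52 -0.5  -0.54  2.08 -0.33  0.85 -1.44] op 0.135 F [-0.9 -0.6 -2.9] 30.0
shift units [-0.285 -0.003  0.504] dist 0.145
shift units [-0.077  0.018  1.067] dist 0.267
(array([0.53 , 0.049, 0.2  ]), array([0.53 , 0.049, 0.2  ]), np.float64(0.0), array([ 0.58, -0.32, -0.71,  2.26, -0.27,  0.48, -1.52]))
(array([0.652, 0.049, 0.12 ]), array([0.652, 0.049, 0.12 ]), np.float64(0.1), array([ 0.62,  0.21, -0.86,  2.08,  0.79,  0.35, -2.39]))
```

>>> {"fn": "play_rows", "kwargs": {"deltas": [[[-1,-0.01,0,0.02,-0.005],[-1,-0.03,0,0.06,-0.01],[-1,-0.06,-0.001,0.115,-0.015],[-1,-0.095,-0.001,0.18,-0.015],[-1,-0.13,-0.002,0.245,-0.015],[-1,-0.165,-0.002,0.31,-0.015],[-1,-0.2,-0.003,0.375,-0.015],[-1,-0.23,-0.003,0.435,-0.015],[-1,-0.255,-0.003,0.485,-0.015],[-1,-0.267,-0.003,0.51,-0.015],[-1,-0.27,-0.003,0.516,-0.015],[-1,-0.27,-0.003,0.516,-0.015]]]}}

```text
time: 25.85
position: [0.5299, 0.0492, 0.2002]
orientation: [-0.008, 0.947, 0.022, 0.322]
ft_force: [-0.1, -0.3, -2.3]
opening: 0.136
gripper_force: 30.0
```

```bash
python3 - <<'E'
from sim2 import *
p,M,s=rep()
go([.59,.049,.16]);go([.65,.049,.12]);go([.65,.049,.068])
q,o=qrun(np.array(s['joint_pos']),[(.59,.049,.16),(.652,.049,.12),(.652,.049,.066)],w=1.,n=2)
for x in o:print(x)
E
```

```text
t 25.85 pos [0.5299 0.0492 0.2002] tilt 37.5 az 2.7 ydeg -0.0 
 [[0.792, 0.047, 0.609], [0.037, -0.999, 0.029], [0.609, -0.0, -0.793]] 
q [ 0.57 -0.32 -0.7   2.27 -0.27  0.47 -1.5 ] op 0.136 F [-0.1 -0.3 -2.3] 30.0
shift units [0.093 0.012 0.274] dist 0.072
shift units [0.185 0.024 0.547] dist 0.144
shift units [0.058 0.024 0.712] dist 0.179
(array([0.59 , 0.049, 0.16 ]), array([0.59 , 0.049, 0.16 ]), np.float64(0.0), array([ 0.8 , -0.06, -0.98,  2.18,  0.13,  0.35, -1.82]))
(array([0.652, 0.049, 0.12 ]), array([0.652, 0.049, 0.12 ]), np.float64(0.1), array([ 0.61,  0.21, -0.86,  2.08,  0.78,  0.35, -2.37]))
(array([0.652, 0.049, 0.066]), array([0.652, 0.049, 0.066]), np.float64(0.1), array([ 0.18,  0.24, -0.4 ,  2.13,  0.97,  0.22, -2.6 ]))
```

```bash
python3 - <<'E'
from sim2 import *
p,M,s=tool()
W=[(.55,.049,.15),(.585,.049,.105),(.648,.049,.085),(.648,.049,.067)]
for t in W: go(t)
q,o=qrun(np.array(s['joint_pos']),W,w=1.,n=2)
for x in o:print(x)
E
```

```text
shift units [-0.059  0.005  0.208] dist 0.054
shift units [-0.057  0.011  0.436] dist 0.11
shift units [0.094 0.023 0.653] dist 0.165
shift units [0.05  0.023 0.71 ] dist 0.178
(array([0.55 , 0.049, 0.15 ]), array([0.55 , 0.049, 0.15 ]), np.float64(0.0), array([ 0.7 , -0.17, -0.87,  2.28, -0.1 ,  0.33, -1.64]))
(array([0.585, 0.049, 0.105]), array([0.585, 0.049, 0.105]), np.float64(0.2), array([ 0.84,  0.09, -1.07,  2.24,  0.72,  0.27, -2.37]))
(array([0.648, 0.049, 0.085]), array([0.648, 0.049, 0.085]), np.float64(0.2), array([ 0.54,  0.26, -0.79,  2.12,  1.02,  0.31, -2.6 ]))
(array([0.648, 0.049, 0.067]), array([0.648, 0.049, 0.067]), np.float64(0.3), array([ 0.16,  0.23, -0.39,  2.14,  0.96,  0.21, -2.6 ]))
```

>>> {"fn": "play_rows", "kwargs": {"deltas": [[[-1,-0.01,0,0.03,0],[-1,-0.03,0.002,0.09,0],[-1,-0.05,0.004,0.16,0],[-1,-0.06,0.005,0.22,0],[-1,-0.06,0.007,0.28,0],[-1,-0.058,0.009,0.34,0],[-1,-0.057,0.01,0.39,0],[-1,-0.05,0.011,0.43,0],[-1,-0.03,0.013,0.47,0],[-1,0,0.015,0.515,0],[-1,0.03,0.017,0.56,0],[-1,0.06,0.02,0.605,0],[-1,0.085,0.022,0.64,0],[-1,0.094,0.023,0.653,0],[-1,0.094,0.023,0.653,0],[-1,0.094,0.023,0.653,0]]]}}

```text
time: 27.45
position: [0.6479, 0.0494, 0.0853]
orientation: [-0.008, 0.947, 0.023, 0.322]
ft_force: [-0.2, 0.0, -4.3]
opening: 0.137
gripper_force: 30.0
```

```bash
python3 - <<'E'
from sim2 import *
p,M,s=rep()
go([.648,.049,.068]);go([.648,.049,.064])
shot('top','t4.png');im=cv2.imread('pics/t4.png');cv2.imwrite('pics/t4c.png',cv2.resize(im[110:270,215:400],None,fx=3.5,fy=3.5))
E
```

```text
t 27.45 pos [0.6479 0.0494 0.0853] tilt 37.6 az 2.8 ydeg -0.0 
 [[0.792, 0.048, 0.609], [0.038, -0.999, 0.029], [0.61, -0.0, -0.793]] 
q [ 0.56  0.26 -0.8   2.12  1.01  0.31 -2.58] op 0.137 F [-0.2  0.  -4.3] 30.0
shift units [-0.042  0.001  0.055] dist 0.017
shift units [-0.052  0.001  0.068] dist 0.021
```

View pics/t4c.png

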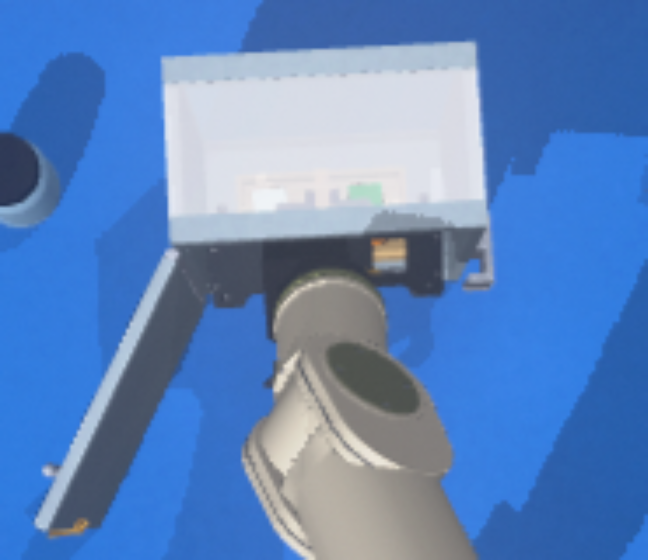

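The tray is inside the cabinet, centred at about (320,190) in this crop, with clear space around it. Lowering gently.

>>> {"fn": "play_rows", "kwargs": {"deltas": [[[-1,-0.008,0,0.01,0],[-1,-0.018,0,0.023,0],[-1,-0.028,0,0.036,0],[-1,-0.038,0,0.049,0],[-1,-0.045,0,0.058,0],[-1,-0.048,0,0.063,0],[-1,-0.05,0,0.066,0],[-1,-0.052,0,0.068,0],[-1,-0.052,0,0.068,0]]]}}

```text
time: 28.4
position: [0.6484, 0.0493, 0.0644]
orientation: [-0.008, 0.946, 0.023, 0.322]
ft_force: [-1.2, -0.1, 2.2]
opening: 0.137
gripper_force: 30.0
```

```bash
python3 - <<'E'
from sim2 import *
p,M,s=rep()
go([.648,.049,.0635])
E
```

```text
t 28.4 pos [0.6484 0.0493 0.0644] tilt 37.6 az 2.7 ydeg -0.0 
 [[0.791, 0.048, 0.609], [0.038, -0.999, 0.029], [0.61, -0.0, -0.792]] 
q [ 0.15  0.24 -0.37  2.15  0.96  0.2  -2.6 ] op 0.137 F [-1.2 -0.1  2.2] 30.0
shift units [-0.004  0.001  0.002] dist 0.001
```

>>> {"fn": "play_rows", "kwargs": {"deltas": [[[-0.9,0,0,0,0],[-0.8,0,0,0,0],[-0.6,0,0,0,0],[-0.4,0,0,0,0],[-0.2,0,0,0,0],[0,0,0,0,0],[0,0,0,0,0],[0,0,0,0,0],[0,0,0,0,0]]]}}

```text
time: 29.3
position: [0.6483, 0.0492, 0.0638]
orientation: [-0.008, 0.947, 0.022, 0.322]
ft_force: [-0.2, 0.3, 0.7]
opening: 0.493
gripper_force: 0.0
```

```bash
cat > door.py <<'E'
from sim2 import *
c=np.array([.6518,.0464]);yw=.0402;Rc=np.array([[np.cos(yw),-np.sin(yw)],[np.sin(yw),np.cos(yw)]])
def tcp(th,r=.18,g=None,z=.255):
    if g is None: g=.008+.007*min(1,max(0,th/.6))
    u=np.array([-np.sin(th),-np.cos(th)]);n=np.array([-np.cos(th),np.sin(th)])
    return np.r_[c+Rc@(np.array([-.077,.118])+r*u+(.006+g)*n),z]
E
python3 - <<'E'
from door import *
p,M,s=rep();q=np.array(s['joint_pos']);z=M[:,2]
W=[p-.12*z,p-.25*z,(.5,.05,.36),(.45,.2,.36),tuple(tcp(2.05,g=.06,z=.36)),tuple(tcp(2.05,g=.06))]+[tuple(tcp(t)) for t in(2,1.7,1.4,1.1,.8,.5,.3,.1,0)]
q,o=qrun(q,W,w=1.,n=2)
for x in o:print(x[0].round(3),x[1:])
E
```

```text
t 29.3 pos [0.6483 0.0492 0.0638] tilt 37.6 az 2.7 ydeg -0.0 
 [[0.792, 0.048, 0.609], [0.038, -0.999, 0.029], [0.609, -0.0, -0.793]] 
q [ 0.15  0.24 -0.37  2.15  0.96  0.2  -2.6 ] op 0.493 F [-0.2  0.3  0.7] 0.0
[0.575 0.046 0.159] (array([0.575, 0.046, 0.159]), np.float64(0.0), array([ 0.43, -0.1 , -0.62,  2.22,  0.11,  0.35, -1.82]))
[0.496 0.042 0.262] (array([0.496, 0.042, 0.262]), np.float64(0.0), array([ 0.3 , -0.45, -0.42,  2.25, -0.21,  0.66, -1.55]))
[0.5  0.05 0.36] (array([0.5 , 0.05, 0.36]), np.float64(0.0), array([ 0.32, -0.48, -0.4 ,  2.06, -0.2 ,  0.87, -1.56]))
[0.45 0.2  0.36] (array([0.45, 0.2 , 0.36]), np.float64(0.0), array([ 0.09, -0.5 , -0.61,  2.03,  0.02,  0.94, -2.08]))
[0.435 0.297 0.36 ] (array([0.435, 0.297, 0.36 ]), np.float64(0.0), array([ 0.18, -0.42, -0.89,  1.92,  0.11,  0.98, -2.32]))
[0.435 0.297 0.255] (array([0.435, 0.297, 0.255]), np.float64(0.0), array([ 0.26, -0.37, -1.05,  2.09,  0.18,  0.77, -2.47]))
[0.412 0.249 0.255] (array([0.412, 0.249, 0.255]), np.float64(0.0), array([ 0.11, -0.49, -0.85,  2.19,  0.07,  0.77, -2.33]))
[0.393 0.198 0.25
[... 314 characters left out ...]
46, -0.5 , -0.18,  2.27,  0.39,  1.03, -2.36]))
[0.431 0.045 0.255] (array([0.431, 0.045, 0.255]), np.float64(11.1), array([-0.44, -0.49, -0.06,  2.27,  0.41,  0.98, -2.23]))
[0.472 0.009 0.255] (array([0.472, 0.009, 0.255]), np.float64(11.1), array([-0.42, -0.42,  0.06,  2.23,  0.42,  0.91, -2.11]))
[ 0.507 -0.008  0.255] (array([ 0.507, -0.008,  0.255]), np.float64(11.1), array([-0.41, -0.34,  0.13,  2.17,  0.41,  0.86, -2.05]))
[ 0.544 -0.018  0.255] (array([ 0.544, -0.018,  0.255]), np.float64(11.1), array([-0.41, -0.26,  0.18,  2.11,  0.39,  0.82, -2.  ]))
[ 0.563 -0.019  0.255] (array([ 0.563, -0.019,  0.255]), np.float64(11.1), array([-0.42, -0.21,  0.2 ,  2.07,  0.38,  0.8 , -1.98]))
```

>>> {"fn": "play_rows", "kwargs": {"deltas": [[[0,0,0,-0.03,0],[0,0,0,-0.08,0],[0,0,0,-0.14,0],[0,0,0,-0.22,0],[0,0,0,-0.32,0],[0,0,0,-0.42,0],[0,0,0,-0.54,0],[-0.3,0,0,-0.66,0],[-0.6,0,0,-0.78,0],[-1,0,0,-0.9,0],[-1,0,0,-1,0],[-1,0,0,-1,0]]]}}

```text
time: 30.5
position: [0.4962, 0.0421, 0.2655]
orientation: [-0.007, 0.946, 0.023, 0.324]
ft_force: [0.3, -0.9, 0.2]
opening: 0.131
gripper_force: 0.0
```

```bash
python3 - <<'E'
from door import *
p,M,s=rep();q=np.array(s['joint_pos'])
a,b=tcp(2.05,r=.12,g=.06,z=.36),tcp(2.05,r=.12,g=.06)
go((.5,.06,.36));go(a)
W=[(.5,.06,.36),tuple(a),tuple(b)]+[tuple(tcp(t,r=.12)) for t in(2.05,1.7,1.4,1.1,.8,.5)]+[tuple(tcp(.5,r=.19,g=.06)),tuple(tcp(.5,r=.19)),tuple(tcp(.1,r=.19)),tuple(tcp(0,r=.19))]
q,o=qrun(q,W,w=1.,n=2)
for x in o:print(x[0].round(3),x[1:])
shot('top')
# tray in cabinet check
shot('side','s5.png')
for n in('top','side'):
  for r in eyes.silhouettes(n,'tray')[:1]:
    m=r['pixels'];print(n,r['score'],r['point'],ray(n,[r['point']],.03).round(3))
print('door',[ (d['score'],cv2.boxPoints(cv2.minAreaRect(np.argwhere(d['pixels'])[:,::-1].astype(np.float32))).round().tolist()) for d in eyes.silhouettes('top','door')[:1]])
im=cv2.imread('pics/s5.png');cv2.imwrite('pics/s5c.png',cv2.resize(im[100:300,240:440],None,fx=2.9,fy=2.9))
E
```

```text
t 30.5 pos [0.4962 0.0421 0.2655] tilt 37.9 az 2.7 ydeg 0.1 
 [[0.789, 0.048, 0.613], [0.038, -0.999, 0.029], [0.614, 0.001, -0.789]] 
q [ 0.32 -0.46 -0.43  2.25 -0.21  0.66 -1.54] op 0.131 F [ 0.3 -0.9  0.2] 0.0
shift units [ 0.247 -0.07  -0.287] dist 0.096
shift units [ 0.246 -0.919 -0.288] dist 0.249
[0.5  0.06 0.36] (array([0.5 , 0.06, 0.36]), np.float64(0.0), array([ 0.33, -0.49, -0.44,  2.06, -0.2 ,  0.87, -1.58]))
[0.49  0.272 0.36 ] (array([0.49 , 0.272, 0.36 ]), np.float64(0.0), array([ 0.5 , -0.44, -1.02,  1.89, -0.06,  0.9 , -2.09]))
[0.49  0.272 0.255] (array([0.49 , 0.272, 0.255]), np.float64(0.0), array([ 0.59, -0.41, -1.19,  2.05, -0.01,  0.69, -2.19]))
[0.47  0.231 0.255] (array([0.47 , 0.231, 0.255]), np.float64(0.0), array([ 0.44, -0.47, -0.99,  2.14, -0.07,  0.69, -2.1 ]))
[0.452 0.193 0.255] (array([0.452, 0.193, 0.255]), np.float64(0.0), array([ 0.25, -0.5 , -0.79,  2.22, -0.05,  0.7 , -2.07]))
[0.448 0.157 0.255] (array([0.448, 0.157, 0.255]), np.float64(0.0), array([ 0.06, -0.5 , -0.58,  2.27,  0.04,  0.7 , -2.08]))
[0.455 0.121 0.255] (array([0.455, 0.121, 0.2
[... 327 characters left out ...]
85]))
[0.427 0.02  0.255] (array([0.434, 0.021, 0.254]), np.float64(9.1), array([ 0.01, -0.5 , -0.18,  2.26, -0.02,  0.88, -1.69]))
[ 0.468 -0.     0.255] (array([ 0.468, -0.   ,  0.255]), np.float64(9.1), array([ 0.02, -0.41, -0.13,  2.2 , -0.01,  0.85, -1.63]))
[ 0.544 -0.028  0.255] (array([ 0.544, -0.028,  0.255]), np.float64(9.1), array([ 0.03, -0.22, -0.06,  2.06, -0.01,  0.79, -1.56]))
[ 0.564 -0.029  0.255] (array([ 0.564, -0.029,  0.255]), np.float64(9.1), array([ 0.03, -0.17, -0.06,  2.02, -0.  ,  0.78, -1.56]))
top 0.58 [308.0, 182.3] [[0.608 0.046 0.03 ]]
side 0.84 [357.9, 201.5] [[0.636 0.07  0.03 ]]
door [(0.72, [[284.0, 179.0], [331.0, 177.0], [331.0, 185.0], [284.0, 187.0]])]
```

View pics/s5c.png

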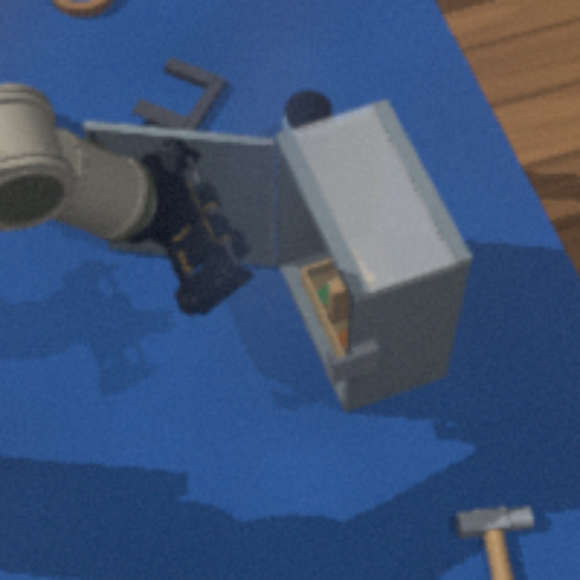

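The tray stands inside with all pieces, at about (330,305) in this crop, and the door has not moved. Going over the door to its outer side.

>>> {"fn": "play_rows", "kwargs": {"deltas": [[[-1,0.04,-0.01,-0.05,0],[-1,0.12,-0.03,-0.14,0],[-1,0.2,-0.05,-0.23,0],[-1,0.247,-0.09,-0.287,0],[-1,0.247,-0.18,-0.287,0],[-1,0.247,-0.32,-0.287,0],[-1,0.247,-0.46,-0.287,0],[-1,0.247,-0.6,-0.287,0],[-1,0.247,-0.74,-0.288,0],[-1,0.246,-0.86,-0.288,0],[-1,0.246,-0.92,-0.288,0],[-1,0.246,-0.92,-0.288,0],[-1,0.2,-0.92,-0.23,0],[-1,0.14,-0.92,-0.15,0],[-1,0.08,-0.92,-0.07,0],[-1,0.02,-0.92,0,0],[-1,-0.012,-0.92,0.043,0],[-1,-0.012,-0.92,0.043,0]]]}}

```text
time: 32.55
position: [0.4888, 0.2698, 0.2492]
orientation: [-0.007, 0.947, 0.022, 0.32]
ft_force: [-1.2, -0.0, 0.1]
opening: 0.0
gripper_force: 0.0
```

```bash
python3 - <<'E'
from door import *
p,M,s=rep();q=np.array(s['joint_pos'])
W=[tcp(t,r=.12,z=.257) for t in(2.05,1.8,1.6,1.4,1.2,1.0,.8,.65,.5)]
for t in W: go(t)
q,o=qrun(q,W,w=1.,n=2);print([x[2] for x in o],o[-1])
E
```

```text
t 32.55 pos [0.4888 0.2698 0.2492] tilt 37.3 az 2.6 ydeg 0.1 
 [[0.794, 0.046, 0.606], [0.037, -0.999, 0.027], [0.606, 0.001, -0.795]] 
q [ 0.55 -0.37 -1.17  2.06  0.05  0.68 -2.25] op 0.0 F [-1.2 -0.   0.1] 0.0
shift units [-0.045  0.151 -0.074] dist 0.043
shift units [-0.094  0.255 -0.111] dist 0.074
shift units [-0.118  0.348 -0.129] dist 0.097
shift units [-0.126  0.445 -0.135] dist 0.12
shift units [-0.119  0.542 -0.13 ] dist 0.142
shift units [-0.097  0.635 -0.113] dist 0.163
shift units [-0.06   0.721 -0.085] dist 0.182
shift units [-0.025  0.778 -0.057] dist 0.195
shift units [ 0.021  0.83  -0.022] dist 0.208
[np.float64(0.0), np.float64(0.0), np.float64(0.0), np.float64(0.0), np.float64(0.0), np.float64(0.0), np.float64(0.0), np.float64(0.0), np.float64(0.0)] (array([0.49909415, 0.06247456, 0.257     ]), array([0.499, 0.062, 0.257]), np.float64(0.0), array([ 0.01, -0.41, -0.27,  2.25,  0.05,  0.65, -1.82]))
```

>>> {"fn": "play_rows", "kwargs": {"deltas": [[[-1,-0.02,0.05,-0.045,0],[-1,-0.04,0.1,-0.074,0],[-1,-0.045,0.15,-0.075,0],[-1,-0.065,0.19,-0.09,0],[-1,-0.08,0.225,-0.1,0],[-1,-0.094,0.26,-0.111,0],[-1,-0.107,0.3,-0.12,0],[-1,-0.118,0.348,-0.129,0],[-1,-0.124,0.397,-0.133,0],[-1,-0.126,0.445,-0.135,0],[-1,-0.124,0.494,-0.133,0],[-1,-0.119,0.542,-0.13,0],[-1,-0.109,0.59,-0.122,0],[-1,-0.097,0.635,-0.113,0],[-1,-0.08,0.68,-0.1,0],[-1,-0.06,0.721,-0.085,0],[-1,-0.043,0.75,-0.071,0],[-1,-0.025,0.778,-0.057,0],[-1,-0.01,0.795,-0.046,0],[-1,-0.01,0.795,-0.046,0]]]}}

```text
time: 34.55
position: [0.4902, 0.0722, 0.2591]
orientation: [-0.008, 0.947, 0.022, 0.321]
ft_force: [-0.1, 0.2, 0.4]
opening: 0.007
gripper_force: 0.0
```

```bash
cat > da.py <<'E'
from door import *
def dang(th,z=.279,r=.223): # outer top corner at edge
    u=np.array([-np.sin(th),-np.cos(th)]);n=np.array([-np.cos(th),np.sin(th)])
    return np.r_[c+Rc@(np.array([-.077,.118])+r*u+.006*n),z]
E
python3 - <<'E'
from da import *
p,M,s=rep()
v=Rc.T@(p[:2]-c)-[-.077,.118];print('tool rel hinge ang',np.arctan2(-v[0],-v[1]),np.linalg.norm(v))
im=shot('top').copy()
for t in np.arange(.2,1,.1):
    a=proj('top',[dang(t)])[0];cv2.circle(im,tuple(int(round(x)) for x in a),1,(255,0,0),-1)
cv2.imwrite('pics/t6.png',cv2.resize(im[110:270,215:400],None,fx=4.2,fy=3.7)[:,:,::-1])
E
```

```text
t 34.55 pos [0.4902 0.0722 0.2591] tilt 37.5 az 2.7 ydeg -0.0 
 [[0.792, 0.047, 0.608], [0.037, -0.999, 0.029], [0.609, -0.0, -0.793]] 
q [-0.07 -0.44 -0.23  2.26  0.11  0.67 -1.9 ] op 0.007 F [-0.1  0.2  0.4] 0.0
tool rel hinge ang 0.7722129256167869 0.11961625376951872
```

View pics/t6.png

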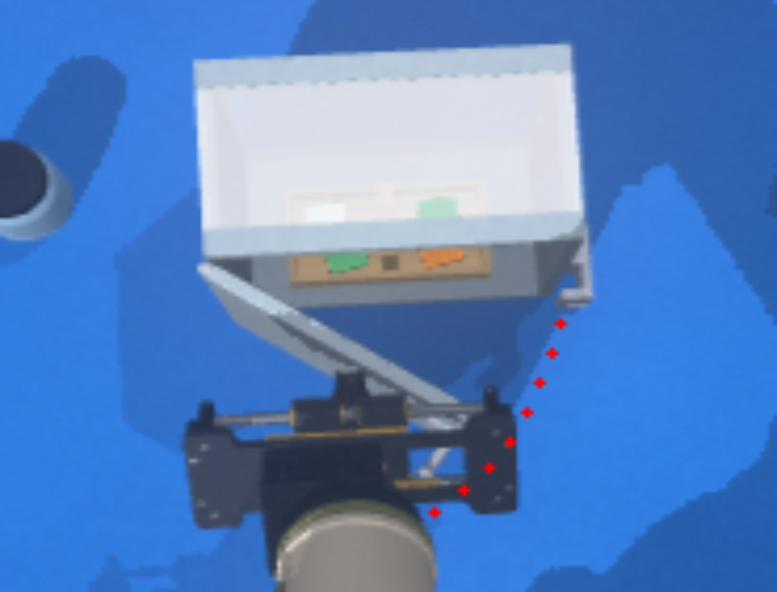

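The door has closed to about 0.6 rad and all four glass pieces are visible in the tray. Continuing to push while moving out towards the free edge.

```bash
python3 - <<'E'
from da import *
p,M,s=tool()
W=[tcp(t,r=r,z=.257) for t,r in((.55,.125),(.47,.14),(.4,.155),(.32,.168),(.25,.18),(.19,.188),(.15,.19))]
for t in W: go(t)
q,o=qrun(np.array(s['joint_pos']),W,w=1.,n=2);print([x[2] for x in o],o[-1])
E
```

```text
shift units [-0.002  0.042  0.009] dist 0.011
shift units [0.004 0.123 0.013] dist 0.031
shift units [0.014 0.201 0.021] dist 0.051
shift units [0.038 0.275 0.04 ] dist 0.07
shift units [0.066 0.34  0.061] dist 0.088
shift units [0.095 0.386 0.084] dist 0.102
shift units [0.119 0.402 0.102] dist 0.108
[np.float64(0.0), np.float64(0.0), np.float64(0.0), np.float64(0.0), np.float64(0.0), np.float64(0.0), np.float64(0.0)] (array([ 0.53364463, -0.02591985,  0.257     ]), array([ 0.534, -0.026,  0.257]), np.float64(0.0), array([-0.11, -0.34,  0.07,  2.21,  0.03,  0.62, -1.58]))
```

>>> {"fn": "play_rows", "kwargs": {"deltas": [[[-1,-0.002,0.042,0.009,0],[-1,0,0.08,0.011,0],[-1,0.004,0.123,0.013,0],[-1,0.008,0.16,0.017,0],[-1,0.014,0.201,0.021,0],[-1,0.025,0.24,0.03,0],[-1,0.038,0.275,0.04,0],[-1,0.052,0.31,0.05,0],[-1,0.066,0.34,0.061,0],[-1,0.08,0.365,0.072,0],[-1,0.095,0.386,0.084,0],[-1,0.107,0.395,0.093,0],[-1,0.119,0.402,0.102,0],[-1,0.119,0.402,0.102,0]]]}}

```text
time: 36.0
position: [0.534, -0.0257, 0.2571]
orientation: [-0.008, 0.947, 0.022, 0.322]
ft_force: [-0.2, -0.9, -0.3]
opening: 0.005
gripper_force: 0.0
```

```bash
python3 - <<'E'
from da import *
p,M,s=rep()
for t in(.1,.07,.04,.02,0,-.02,-.04,-.06): go(tcp(t,r=.192,z=.257))
im=shot('side').copy()
for t in(0,.1,.2,.3):
    a=proj('side',[dang(t)])[0];cv2.circle(im,tuple(int(round(x)) for x in a),1,(255,0,0),-1)
cv2.imwrite('pics/s7.png',cv2.resize(im[120:270,260:420],None,fx=4.5,fy=3.9)[:,:,::-1])
E
```

```text
t 36.0 pos [ 0.534  -0.0257  0.2571] tilt 37.5 az 2.7 ydeg -0.0 
 [[0.792, 0.048, 0.609], [0.038, -0.999, 0.029], [0.609, -0.0, -0.793]] 
q [-0.11 -0.35  0.06  2.21  0.03  0.62 -1.58] op 0.005 F [-0.2 -0.9 -0.3] 0.0
shift units [0.029 0.017 0.023] dist 0.01
shift units [0.048 0.021 0.038] dist 0.016
shift units [0.068 0.025 0.053] dist 0.022
shift units [0.081 0.026 0.063] dist 0.026
shift units [0.093 0.028 0.073] dist 0.03
shift units [0.106 0.029 0.082] dist 0.034
shift units [0.118 0.03  0.091] dist 0.038
shift units [0.13  0.03  0.101] dist 0.042
```

View pics/s7.png

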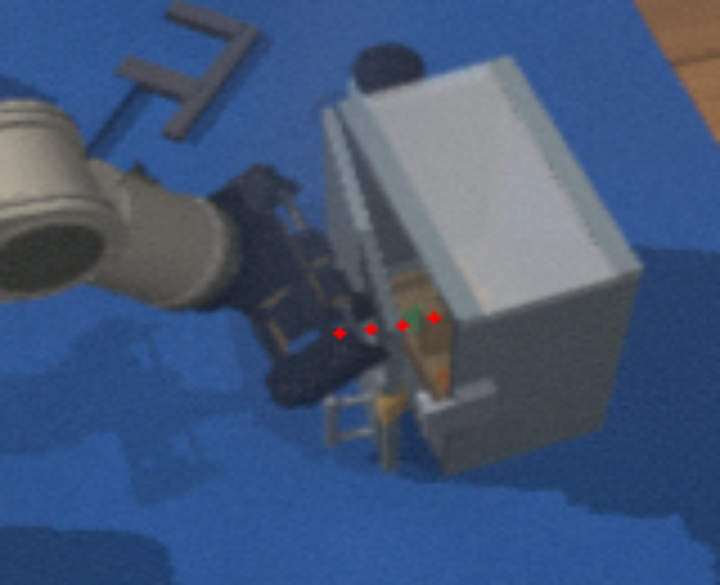

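The door is at about 0.2 rad with its edge near (385,370), and the fingers are on its face. Next is the slow final push.

>>> {"fn": "play_rows", "kwargs": {"deltas": [[[-1,0.01,0.006,0.008,0],[-1,0.02,0.012,0.016,0],[-1,0.029,0.017,0.023,0],[-1,0.036,0.018,0.028,0],[-1,0.042,0.02,0.033,0],[-1,0.048,0.021,0.038,0],[-1,0.055,0.022,0.043,0],[-1,0.061,0.024,0.048,0],[-1,0.068,0.025,0.053,0],[-1,0.074,0.025,0.058,0],[-1,0.081,0.026,0.063,0],[-1,0.087,0.027,0.068,0],[-1,0.087,0.027,0.068,0]]]}}

```text
time: 37.35
position: [0.5618, -0.0311, 0.257]
orientation: [-0.008, 0.946, 0.022, 0.322]
ft_force: [-0.3, -0.0, -0.0]
opening: 0.008
gripper_force: 0.0
```

```bash
python3 - <<'E'
from da import *
p,M,s=rep()
for t in(.0,-.01,-.02,-.03,-.04,-.06): go(tcp(t,r=.192,z=.257))
E
```

```text
t 37.35 pos [ 0.5618 -0.0311  0.257 ] tilt 37.6 az 2.7 ydeg -0.0 
 [[0.792, 0.047, 0.609], [0.038, -0.999, 0.029], [0.61, -0.0, -0.793]] 
q [-0.12 -0.27  0.09  2.16  0.02  0.6  -1.56] op 0.008 F [-0.3 -0.  -0. ] 0.0
shift units [0.006 0.001 0.005] dist 0.002
shift units [0.013 0.001 0.01 ] dist 0.004
shift units [0.019 0.002 0.014] dist 0.006
shift units [0.025 0.002 0.019] dist 0.008
shift units [0.031 0.003 0.024] dist 0.01
shift units [0.043 0.003 0.033] dist 0.014
```

>>> {"fn": "play_rows", "kwargs": {"deltas": [[[-1,0.006,0,0.005,0],[-1,0.013,0,0.01,0],[-1,0.013,0,0.01,0]]]}}

```text
time: 37.65
position: [0.5656, -0.0311, 0.2568]
orientation: [-0.008, 0.947, 0.022, 0.321]
ft_force: [-3.6, -1.4, 0.5]
opening: 0.004
gripper_force: 1.5
```

>>> {"fn": "play_rows", "kwargs": {"deltas": [[[-1,0.006,0,0.005,0],[-1,0.013,0,0.01,0],[-1,0.013,0,0.01,0]]]}}

```text
time: 37.95
position: [0.5672, -0.0311, 0.2563]
orientation: [-0.008, 0.947, 0.022, 0.319]
ft_force: [-44.1, -0.8, 22.0]
opening: 0.004
gripper_force: 22.1
```

```bash
python3 - <<'E'
from da import *
p,M,s=rep()
im=shot('side').copy()
for t in(0,.1,.2):
    a=proj('side',[dang(t)])[0];cv2.circle(im,tuple(int(round(x)) for x in a),1,(255,0,0),-1)
cv2.imwrite('pics/s8.png',cv2.resize(im[130:260,310:420],None,fx=5.5,fy=4.5)[:,:,::-1])
E
```

```text
t 37.95 pos [ 0.5672 -0.0311  0.2563] tilt 37.2 az 2.7 ydeg -0.1 
 [[0.795, 0.047, 0.604], [0.037, -0.999, 0.029], [0.605, -0.001, -0.796]] 
q [-0.12 -0.26  0.09  2.15  0.02  0.6  -1.56] op 0.004 F [-44.1  -0.8  22. ] 22.1
```

The force jumped to 44 N with almost no motion, which means the door is at its stop. Backing off.

>>> {"fn": "play_rows", "kwargs": {"deltas": [[[-1,-0.02,0,-0.015,0],[-1,-0.05,0,-0.04,0],[-1,-0.1,0,-0.08,0],[-1,-0.16,0,-0.14,0],[-1,-0.2,0,-0.25,0],[-1,-0.2,0,-0.36,0],[-1,-0.2,0,-0.45,0],[-1,-0.2,0,-0.45,0],[-1,-0.2,0,-0.45,0]]]}}

```text
time: 38.9
position: [0.4768, -0.053, 0.312]
orientation: [-0.003, 0.948, 0.009, 0.317]
ft_force: [-1.1, -2.2, 0.2]
opening: 0.002
gripper_force: 0.0
```

```bash
python3 - <<'E'
from da import *
p,M,s=rep()
def quad(th):
    a=[dang(th,z,r) for z,r in((.279,.223),(.279,.02),(.01,.02),(.01,.223))];return np.array(a)
for n in('top','side'):
  im=shot(n);cv2.imwrite(f'pics/{n}9.png',im[:,:,::-1])
  D=eyes.silhouettes(n,'door')
  for d in D[:2]:
    m=d['pixels'];res=[]
    for th in(0,.02,.04,.06,.1,.15,.2,.3):
        k=np.zeros(m.shape,np.uint8);cv2.fillPoly(k,[proj(n,quad(th)).round().astype(np.int32)],1);k=k>0
        res.append((th,round((k&m).sum()/(k|m).sum(),3)))
    print(n,round(d['score'],2),m.sum(),d['point'],res)
  for th in(0,.05,.1,.2): print(th,proj(n,[dang(th),dang(th,.01)]).round(1).tolist())
  for q in('hammer','jar','clamp','tray','glass1'):
    print(q,[(round(r['score'],2),r['point']) for r in eyes.silhouettes(n,q)[:4]])
E
```

```text
t 38.9 pos [ 0.4768 -0.053   0.312 ] tilt 37.0 az 1.1 ydeg -0.0 
 [[0.798, 0.019, 0.602], [0.015, -1.0, 0.011], [0.602, -0.0, -0.798]] 
q [ 0.26 -0.5  -0.15  2.19 -0.21  0.81 -1.35] op 0.002 F [-1.1 -2.2  0.2] 0.0
top 0.9 1456 [304.1, 186.7] [(0, np.float64(0.648)), (0.02, np.float64(0.588)), (0.04, np.float64(0.557)), (0.06, np.float64(0.495)), (0.1, np.float64(0.383)), (0.15, np.float64(0.277)), (0.2, np.float64(0.202)), (0.3, np.float64(0.103))]
top 0.19 6562 [308.9, 159.0] [(0, np.float64(0.154)), (0.02, np.float64(0.144)), (0.04, np.float64(0.138)), (0.06, np.float64(0.127)), (0.1, np.float64(0.106)), (0.15, np.float64(0.079)), (0.2, np.float64(0.062)), (0.3, np.float64(0.036))]
0 [[348.9, 180.0], [341.9, 193.7]]
0.05 [[349.0, 184.3], [342.0, 197.2]]
0.1 [[348.8, 188.5], [341.8, 200.6]]
0.2 [[347.8, 196.9], [341.0, 207.6]]
hammer [(0.75, [306.2, 187.1])]
jar [(0.68, [218.8, 162.2]), (0.37, [304.5, 159.4])]
clamp [(0.87, [185.0, 215.8])]
tray []
glass1 [(0.36, [309.5, 184.8])]
side 0.93 1357 [345.2, 192.3] [(0, np.float64(0.677)), (0.02, np.float64(0.615)), (0.04, np.float64(0.555)), (0.06, np.float64(0.506)), (0.1, np.float64(0.406)), (0.15, np.float64(0.317)), (0.2, np.float64(0.189)), (0.3, np.float64(0.042))]
0 [[355.7, 201.4], [353.7, 238.5]]
0.05 [[352.4, 202.3], [350.8, 239.3]]
0.1 [[349.0, 203.1], [347.9, 240.0]]
0.2 [[342.1, 204.3], [341.9, 241.1]]
hammer [(0.86, [417.2, 308.4]), (0.3, [364.8, 185.6])]
jar [(0.72, [416.6, 307.4]), (0.45, [342.2, 137.9])]
clamp [(0.76, [296.8, 141.3])]
tray []
glass1 []
```

```bash
python3 - <<'E'
from da import *
shot('side');m=eyes.silhouettes('side','door')[0]['pixels']
for th in np.arange(-.06,.05,.02):
    k=np.zeros(m.shape,np.uint8);cv2.fillPoly(k,[proj('side',[dang(th,z,r) for z,r in((.279,.223),(.279,.0),(.01,.0),(.01,.223))]).round().astype(np.int32)],1);print(th.round(2),((k>0)&m).sum()/((k>0)|m).sum())
# grey-level edge: strip along door right edge mid height
print('right edge cols',[int(np.where(m[r])[0].max()) for r in range(205,238,4) if m[r].any()],proj('side',[dang(0,z) for z in(.25,.15,.05)]).round(1).tolist())
print(status.observe()['time'])
E
```

```text
-0.06 0.7839643652561247
-0.04 0.7850038255547054
-0.02 0.7608024691358025
0.0 0.7360681114551083
0.02 0.6574500768049155
0.04 0.5953453453453453
right edge cols [359, 358, 358, 359, 358, 352, 352, 357, 356] [[355.5, 205.9], [354.7, 220.5], [354.0, 233.6]]
39.7
```

Both cameras put the door fully shut at its stop, and the hammer, jar and clamp show no sign of having moved. The arm is clear, so I'm handing in.

```bash
python3 -c "
from rig import robot
print(robot.sign_off())"
```

```text
the job is handed in; nothing more can be done
None
```

I set the tray down in the cabinet with all four glass pieces in it, then pushed the door to its stop and handed the job in at about 40 s. The latch snapping in is inferred from the hard stop and the door's position in the camera images, not read directly. That last push reached about 49 N at the fingertips (44 N along x), above the 40 N limit set for the arm and gripper body, and the sign-off gave no verdict.

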